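# Fill the kit tray and stack the emptied tray

## Task

Top up the part-filled kit tray: take the one guide carriage left in the narrow tray and set it down flat in the kit tray's empty pocket, so that all three pockets are filled. Then stack the emptied narrow tray on the stack of empty ones so that it nests squarely in the tray below. Set both down gently rather than dropping them, and leave the other things on the bench where they lie.

Things in the scene. Friction and masses are not known exactly. Their poses are not given: they have to be found in the camera images.
- carriage_1_center (a point): Linear-guide carriage: steel block with black end caps, 54 long (x) x 30 wide (y) x 22 mm high, 0.18 kg, flat ends and sides. This point: its centre, 11 mm above its underside. Already in one of the kit tray's pockets; stays there. Its flat top has four small screw holes, its underside a rail channel 12 wide x 9 mm high along x.
- carriage_2_center (a point): Linear-guide carriage: steel block with black end caps, 54 long (x) x 30 wide (y) x 22 mm high, 0.18 kg, flat ends and sides. This point: its centre, 11 mm above its underside. Already in one of the kit tray's pockets; stays there.
- carriage_3_center (a point): Linear-guide carriage: steel block with black end caps, 54 long (x) x 30 wide (y) x 22 mm high, 0.18 kg, flat ends and sides. This point: its centre, 11 mm above its underside. Starts lying along the narrow tray's lane, its top 6 mm below the rim, 2 mm from each side wall: there only its two ends can be gripped, with over 35 mm of clear lane beyond each. All three are alike.
- pocket_1 (a point): Centre of the floor of kit tray pocket 1 of 3, 6 mm above the bench; x along the row and along a seated carriage, z up. Two pockets start with a carriage, one empty; which varies. The kit tray is plywood, 210 (x) x 100 mm (y), 1.6 kg, loose on the bench; pockets 1, 2, 3 lie 68 mm apart along +x. The bench between it and the robot is clear for 80 mm.
- pocket_2 (a point): Centre of the floor of kit tray pocket 2 of 3, 6 mm above the bench; x along the row and along a seated carriage, z up. Each pocket is 62 mm long between cross walls 6 mm thick that stand 34 mm above its floor (12 mm above a seated carriage, so no room for fingers at its ends), and 36 mm wide between two sills 3 mm thick, 4 mm high.
- pocket_3 (a point): Centre of the floor of kit tray pocket 3 of 3, 6 mm above the bench; x along the row and along a seated carriage, z up. Outside each sill is a finger slot 25 mm wide, then an outer wall 10 mm above the floor: a carriage can be held in a pocket by its two long sides (30 mm), fingertips above the sills.
- lane_tray_center (a point): Narrow tray, grey plastic, 200 (x) x 44 (y) x 36 mm high, 0.22 kg, open top; left or right of the kit tray. This point: its centre, 18 mm above its underside. Lane 190 x 34 mm inside, floor 8 mm above the bench, walls 5 mm. Two round runners below, 4 mm proud, drop into a like tray's lane with 4 mm play sideways, 5 mm lengthwise. Empty, grip it across its 44 mm width.
- stack_top (a point): Stack of two empty narrow trays, nested and joined as one piece, 68 mm high, 0.7 kg, loose on the bench on the other side of the kit tray. This point: centre of the upper rim plane, 68 mm above the bench; x along its length, z up. A tray nested on it has its centre 14 mm above this point, its length along the same line, either way round.
- bearing: Bystander, to be left alone: 52 mm ball bearing lying flat at the left near the vice. Origin at the centre of its underside.
- washer_1: Bystander, to be left alone: thick steel spacer ring, 30 mm across, 8 mm high, lying on the bench in front of the work at the left. Origin at the centre of its underside.
- bolt_long: Bystander, to be left alone: rusty hex bolt with nut, 93 mm long, lying on the bench in front of the work at the right. Origin at the centre of its underside.
- tape_measure: Bystander, to be left alone: tape measure case, 32 x 75 x 62 mm, standing behind the kit tray. Origin at the centre of its underside.
- oil_can: Bystander, to be left alone: small oil can with a thin spout, 156 mm high, standing at the back left. Origin at the centre of its underside.
- spanner_17: Bystander, to be left alone: combination spanner, 176 mm long, lying at the right. Origin at the centre of its underside.
Mind the look-alikes: they are no part of the job. Leave any brown or green look-alike of the part that bears carriage_3_center alone.

How it is judged:
By the outcome, as a careful person would: the job done as asked, in the order asked, and still so for the second after the job is handed in, with the robot touching nothing.
It also fails if it takes over 64 s, if anything falls off the work surface, if the arm or the gripper's body presses on something with over 40 N, if the wrist force passes 120 N, or if a joint passes its speed limit or range.

## Robot

A 6-joint arm with a two-finger parallel gripper is mounted at the origin on the work surface; the furniture and walls round the work are solid. World frame = base frame: x ahead of the robot, y to its left, z up, the work surface at z = 0. Lengths are in m, angles in rad, forces in N, time in s.
With the tool pointing down it reaches from about 0.375 to 0.75 m from the base axis. Payload 9 kg.
Tool frame: the origin (TCP) lies on the front face of the gripper's body, between the roots of the fingers; the fingertips stand 73 mm ahead of it and the grasp point (between the pads) lies 54 mm ahead of it (arm.tcp_to_grasp is the distance from the TCP to the grasp point, in m); z points along the fingers, y is the direction in which the jaws open and shut (so a half turn about z gives the same grasp; the last joint's range is limited). The gripper opens to 85 mm and grips with 20 to 120 N. Pads are 22 mm wide; open, the fingers measure 114 mm over their backs; the gripper's body (76 mm by 85 mm) begins 54 mm behind the grasp point. The pads swing forward as they close: fully open they stand 13 mm farther back than shut.
Start: joints at [-1.478, 0.104, 0.097, 1.564, 0, 1.353], TCP at [0.184, -0.571, 0.304] pointing down, gripper open.
Joint ranges: [-2.99, 2.99], [-0.84, 1.86], [-1.1, 1.16], [-1.84, 2.11], [-1.51, 1.56], [-3.14, 3.14]. Speed limits (rad/s): [2.22, 2.22, 2.57, 3.14, 3.14, 3.14].

## Interface

Orientations are given as a unit quaternion [x, y, z, w].
In Python, from rig import read_state, eyes, ticket, arm gives the robot as it stands.
- The arm moves only by the shell command python3 -m inch 'ROWS' [OPENING] [FORCE]. ROWS is JSON, one flat list of numbers, 4 for each row, row after row: the shift along the tool's x, y, z in mm, then the turn about the tool's z in degrees. A call has 1 to 8 rows; each row shifts and turns the commanded pose from where the row before left it, along the tool's axes as they then stand; what a row does not reach is not made up. A row lasts 1/12 s, in which the tool goes at most 41.7 mm and 7.16 degrees, less where a joint would pass 70% of its speed; a pose out of reach is approached as far as the arm can. A call is refused whole if a number of a shift passes 41.7 or a number of a turn 7.16, either way. A call with a gripper value outside its range is refused whole. OPENING is the gripper command: -1 is shut, 1 is fully open, values between are in proportion, set as the call begins (- or left out, the last holds). The fingers move at their own pace and stop on an object; FORCE is the grip in N (left out, the last holds). Time passes only in rows, so rows that do not move let the fingers close. It gives the time, the measured TCP pose, the force and the opening at its end, in the units of the state.
- read_state(): the state, without advancing time (a new reading comes with each control period).
- eyes.get_image(name): name is "scene" or "top" or "wrist"; returns a dict with "frame" (400x640x3 uint8, red, green, blue), "intrinsics" (3x3 intrinsics, pixels), "position" and "orientation" of the camera in the world; the wrist camera has in their place "hand_eye" (4x4, takes a point from camera to tool coordinates, whose origin is the TCP and whose axes are the flange's). Camera axes: x right, y down, z forward; pixel columns grow to the right and rows downward; lengths in m; the calibration is good to about 2 mm. A picture is of the moment at which its call begins: read the wrist's pose just before it. There is no depth.
- ticket.close_job(): hands the job in, once; it reports no verdict.
The state is a dict: "time": time; "qpos": joint angles; "dq": joint speeds; "effort": joint torques, N m; "tcp_pos": TCP position; "tool_rot": TCP orientation; "wrist_force": force on the tool from outside, world axes, zero at the start; "moment": the same for the moment, N m; "grip_width": finger opening in m.
Only numpy, scipy, OpenCV 4.12 (cv2) and the standard library are available. Lean on these libraries where they do the work, as an engineer would, in place of code of your own. Each camera call takes 0.05 s, during which the arm holds its last target.

## Working session

There is one attempt and no reset: what is moved stays moved. The work goes in short steps, Python scripts to look and compute and a shell command to move; the robot and the scene stay as the last step left them, time stands still between calls to the robot, and variables do not carry over. Pictures are saved under pics/ and viewed, and the job is handed in when it is done.

```bash
ls; mkdir -p pics; python3 - <<'E'
from rig import read_state, eyes, arm
import cv2
s=read_state(); print(s)
print(arm.tcp_to_grasp)
for n in ["scene","top","wrist"]:
    d=eyes.get_image(n); cv2.imwrite(f"pics/{n}0.png",d["frame"][:,:,::-1])
    print(n,{k:v for k,v in d.items() if k!="frame"})
E
```

```text
pics
{'time': 0.0, 'qpos': array([-1.47773576e+00,  1.04696287e-01,  9.64206511e-02,  1.56390111e+00,
        9.26595350e-06,  1.35306908e+00]), 'dq': array([ 1.74135393e-05, -9.99619310e-04,  3.94216964e-03, -2.68839620e-03,
        3.24605486e-04, -1.82416911e-03]), 'effort': array([ 1.42222752e-04, -5.56940746e+01,  5.03641713e+01,  1.74215151e-02,
       -3.37525707e-04, -3.38248736e-07]), 'tcp_pos': array([ 0.18345674, -0.57099851,  0.30309727]), 'tool_rot': array([ 9.87950408e-01,  1.54769230e-01,  4.76190679e-05, -6.88578528e-04]), 'wrist_force': array([-0.26999829,  0.24740246,  0.32936281]), 'moment': array([0.02260404, 0.00798331, 0.04798769]), 'grip_width': 0.08507688171382292}
0.0539
scene {'intrinsics': array([[412.23180975,   0.        , 319.00026046],
       [  0.        , 412.23180975, 197.706629  ],
       [  0.        ,   0.        ,   1.        ]]), 'position': array([-0.23927751,  0.53222592,  0.83527578]), 'orientation': array([-0.3949872 ,  0.80729516, -0.38984041,  0.20070895])}
top {'intrinsics': array([[506.72232589,   0.        , 325.59105946],
       [  0.        , 506.72232589, 206.59245736],
       [  0.        ,   0.        ,   1.        ]]), 'position': array([ 0.29586019, -0.07535813,  1.50265802]), 'orientation': array([-0.70043529,  0.70862938, -0.05541186,  0.06453166])}
wrist {'intrinsics': array([[293.27584144,   0.        , 321.31339564],
       [  0.        , 293.27584144, 196.45610527],
       [  0.        ,   0.        ,   1.        ]]), 'hand_eye': array([[ 1.67360965e-04, -9.44450590e-01, -3.28653396e-01,
         8.41351286e-02],
       [ 9.99999986e-01,  1.65248263e-04,  3.43588207e-05,
        -8.33197820e-04],
       [ 2.18591944e-05, -3.28653397e-01,  9.44450604e-01,
        -7.09021432e-02],
       [ 0.00000000e+00,  0.00000000e+00,  0.00000000e+00,
         1.00000000e+00]])}
```

View pics/top0.png

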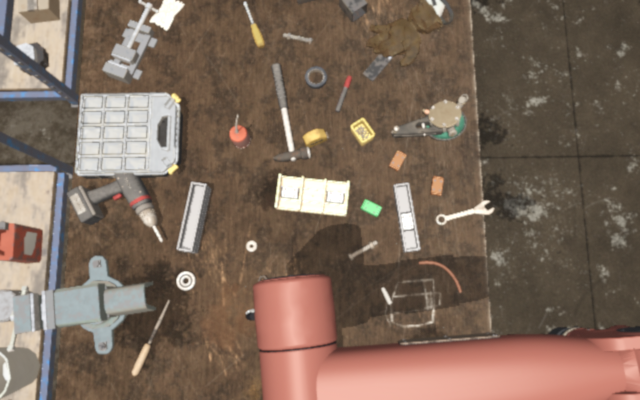

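View pics/scene0.png

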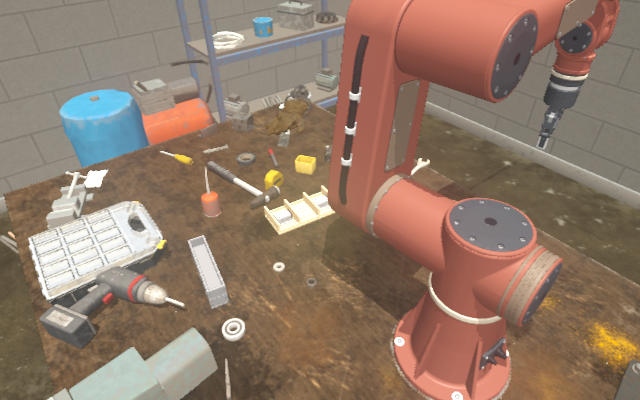

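View pics/wrist0.png

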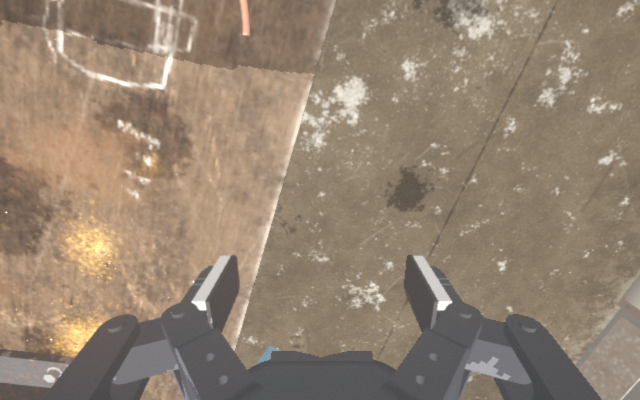

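```bash
cat > h.py <<'E'
import numpy as np, cv2
from scipy.spatial.transform import Rotation as R
from rig import read_state, eyes, arm
def cam(name):
    s=read_state(); d=eyes.get_image(name)
    K=d["intrinsics"]
    if name=="wrist":
        H=d["hand_eye"]; Rt=R.from_quat(s["tool_rot"]).as_matrix()
        Rc=Rt@H[:3,:3]; p=Rt@H[:3,3]+s["tcp_pos"]
    else: Rc=R.from_quat(d["orientation"]).as_matrix(); p=d["position"]
    np.savez("cam_%s.npz"%name,K=K,R=Rc,p=p)
    return d["frame"][:,:,::-1].copy()
def px(name,u,v,z):
    c=np.load("cam_%s.npz"%name); r=c["R"]@np.linalg.solve(c["K"],[u,v,1.]); t=(z-c["p"][2])/r[2]
    return c["p"]+t*r
def proj(name,P):
    c=np.load("cam_%s.npz"%name); q=c["K"]@(c["R"].T@(np.asarray(P,float)-c["p"])); return q[:2]/q[2]
def crop(img,x0,y0,w,h,k,fn):
    cv2.imwrite(fn,cv2.resize(img[y0:y0+h,x0:x0+w],None,fx=k,fy=k,interpolation=cv2.INTER_CUBIC))
E
python3 - <<'E'
from h import *
im=cam("top")
crop(im,340,130,160,130,5,"pics/t_r.png"); crop(im,160,150,200,130,4,"pics/t_l.png")
E
```

```text
(no output)
```

View pics/t_r.png

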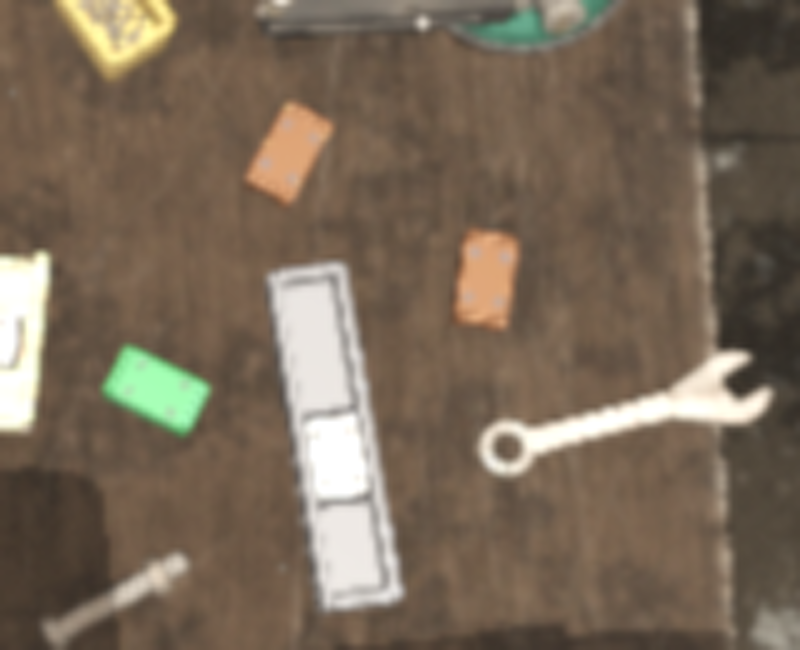

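View pics/t_l.png

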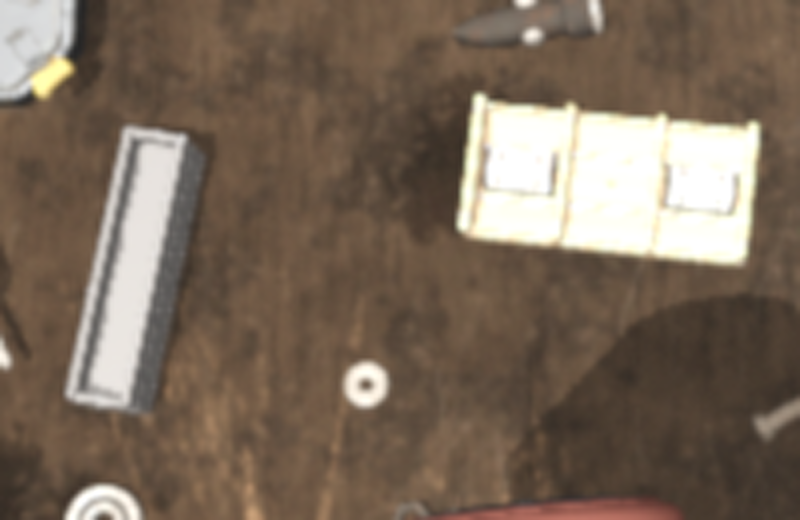

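```bash
python3 - <<'E'
from h import *
def f(pts,ox,oy,k,z,name):
    P=np.array([px("top",ox+u/k,oy+v/k,z) for u,v in pts])
    c=P.mean(0); e=[np.linalg.norm(P[i]-P[(i+1)%4])*1000 for i in range(4)]
    d=(P[2]+P[3]-P[0]-P[1])[:2]; w=(P[1]+P[2]-P[0]-P[3])[:2]
    print(name,c.round(4),"edges",np.round(e,1),"ang 01->23",np.degrees(np.arctan2(d[1],d[0])).round(2),"ang w",np.degrees(np.arctan2(w[1],w[0])).round(2), "reach",np.hypot(*c[:2]).round(3))
f([(268,272),(345,263),(403,598),(323,610)],340,130,5,.036,"lane")
f([(304,412),(362,406),(372,497),(316,504)],340,130,5,.030,"carr")
f([(125,127),(189,133),(131,410),(67,398)],160,150,4,.068,"stack")
f([(478,97),(760,124),(744,265),(459,234)],160,150,4,.030,"kit")
f([(487,146),(556,153),(552,195),(484,187)],160,150,4,.028,"c1")
f([(668,165),(739,172),(735,213),(665,206)],160,150,4,.028,"c2")
E
```

```text
lane [ 0.5143 -0.2948  0.036 ] edges [ 45.8 199.9  46.8 201.4] ang 01->23 -172.71 ang w -83.05 reach 0.593
carr [ 0.5029 -0.2976  0.03  ] edges [34.3 54.  33.  54.7] ang 01->23 -175.37 ang w -84.15 reach 0.584
stack [0.5184 0.3259 0.068 ] edges [ 47.1 203.7  46.8 199.7] ang 01->23 170.0 ang w -98.67 reach 0.612
kit [ 0.5842 -0.0192  0.03  ] edges [211.3 106.7 211.3 104.4] ang 01->23 172.59 ang w -96.69 reach 0.584
c1 [0.5925 0.0479 0.028 ] edges [51.7 31.9 50.9 31.1] ang 01->23 175.34 ang w -97.11 reach 0.594
c2 [ 0.5766 -0.087   0.028 ] edges [52.9 31.  52.  31. ] ang 01->23 174.42 ang w -96.52 reach 0.583
```

Candidates for carriage_3, in top-image pixels:
- brown block (398,160)
- brown block (437,186)
- green block (371,208)
- steel block in the grey right-hand tray (407,221)
- the two seated carriages (290,193) and (335,197)

By the description it is the steel block in the narrow tray's lane, which the crop confirms. The tray is at right, the stack at left (192,217), and the middle pocket is empty.

```bash
cat >> h.py <<'E'
def rem(x,y,z,ang=None):
    "remaining shift in tool axes (mm) to TCP target; turn deg about tool z to world x-angle ang"
    s=read_state(); Rt=R.from_quat(s["tool_rot"]).as_matrix()
    d=Rt.T@(np.array([x,y,z])-s["tcp_pos"])*1000
    a=np.degrees(np.arctan2(Rt[1,0],Rt[0,0]))
    t=None if ang is None else round(-((ang-a+180)%360-180),2)
    print("shift",d.round(1),"turn",t,"| tcp",s["tcp_pos"].round(4),"xang",a.round(2),"tilt",np.degrees(np.arccos(-Rt[2,2])).round(2),"t",round(s["time"],2),"F",s["wrist_force"].round(1),"w",round(s["grip_width"]*1000,1))
E
python3 -m inch '[36,-15,0,0,36,-15,0,0,36,-15,0,0,36,-15,0,0,36,-15,0,0,36,-15,0,0,36,-15,0,0,36,-15,0,0]' 1 40
python3 -m inch '[36,-15,0,0,36,-15,0,0,28,-13,0,0,0,0,0,-7,0,0,0,-7,0,0,0,-7,0,0,0,-7,0,0,0,-7]'
python3 -m inch '[0,0,0,-7,0,0,0,-7,0,0,0,-7,0,0,0,-7,0,0,0,-7,0,0,0,-7,0,0,0,-2.5,0,0,0,0]'
python3 - <<'E'
from h import *
rem(.503,-.2965,.25,97.3)
E
```

```text
time: 0.87
tcp_pos: [0.4221, -0.3674, 0.3039]
tool_rot: [0.988, 0.155, 0.0, 0.0]
wrist_force: [0.2, -1.8, -0.5]
grip_width: 0.0852
time: 1.53
tcp_pos: [0.5031, -0.2972, 0.3036]
tool_rot: [0.894, 0.448, -0.0, -0.0]
wrist_force: [-0.0, 0.1, -0.5]
grip_width: 0.0853
time: 2.2
tcp_pos: [0.503, -0.2974, 0.3037]
tool_rot: [0.66, 0.751, -0.0, -0.0]
wrist_force: [0.6, -0.4, 0.9]
grip_width: 0.085
shift [ 0.8  0.1 53.7] turn 0.12 | tcp [ 0.503  -0.2974  0.3037] xang 97.42 tilt 0.02 t 2.2 F [ 0.6 -0.4  0.9] w 85.0
```

Moves are accurate. I'll look with the wrist camera (and take the top view again, now unshadowed).

```bash
python3 - <<'E'
from h import *
im=cam("wrist"); cv2.imwrite("pics/w1.png",im)
E
```

```text
(no output)
```

View pics/w1.png

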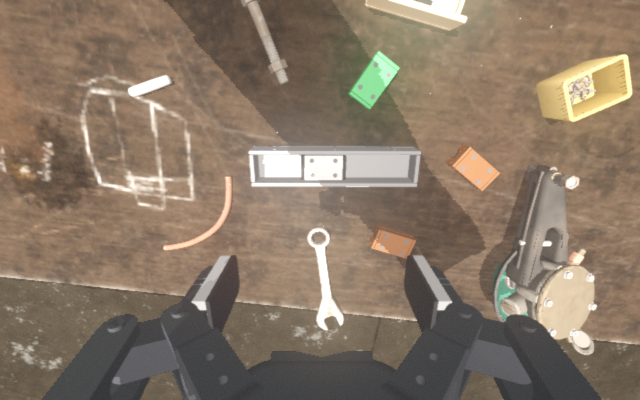

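```bash
python3 - <<'E'
from h import *
im=cv2.imread("pics/w1.png"); crop(im,240,135,190,65,4,"pics/w1c.png")
E
```

```text
(no output)
```

View pics/w1c.png

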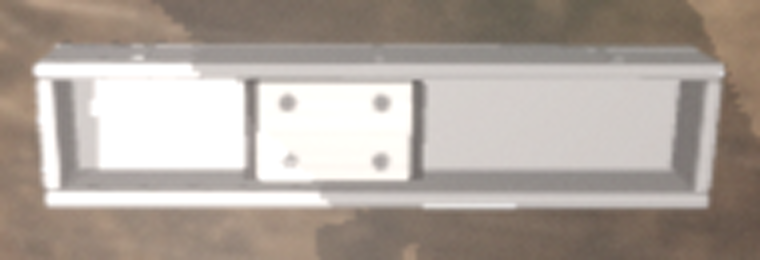

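```bash
python3 - <<'E'
from h import *
def f(pts,z,n,ox=240,oy=135,k=4.):
    P=np.array([px("wrist",ox+(u+.5)/k-.5,oy+(v+.5)/k-.5,z) for u,v in pts]); c=P.mean(0)
    e=[np.linalg.norm(P[i]-P[(i+1)%4])*1000 for i in range(4)]
    d=(P[1]+P[2]-P[0]-P[3])[:2]; print(n,c.round(4),np.round(e,1),np.degrees(np.arctan2(d[1],d[0])).round(2))
f([(35,64),(724,64),(710,206),(46,206)],.036,"rim")
f([(287,102),(381,102),(381,161),(289,161)],.030,"holes")
f([(249,82),(422,82),(422,180),(249,180)],.030,"top")
E
```

```text
rim [ 0.517 -0.293  0.036] [199.7  43.1 200.5  43.1] 7.43
holes [ 0.5041 -0.2947  0.03  ] [28.  18.2 27.9 18.2] 7.43
top [ 0.5044 -0.2947  0.03  ] [51.3 30.2 52.8 30.2] 7.43
```

```bash
python3 - <<'E'
from h import *
rem(.504,-.2947,.13,97.43)
E
```

```text
shift [  2.5   1.4 173.7] turn -0.19 | tcp [ 0.503  -0.2974  0.3037] xang 97.24 tilt 0.02 t 2.25 F [-0.6  0.2  1.3] w 85.6
```

```bash

python3 -m inch '[2.5,1.4,25,-0.1,0,0,30,0,0,0,30,0,0,0,30,0,0,0,30,0,0,0,28,0,0,0,0,0,0,0,0,0]' 
python3 - <<'E'
from h import *
rem(.504,-.2947,.086,97.43)
im=cam("wrist"); cv2.imwrite("pics/w2.png",im)
E
```

```text
time: 2.92
tcp_pos: [0.5033, -0.294, 0.1299]
tool_rot: [0.66, 0.751, 0.0, -0.002]
wrist_force: [0.4, 0.1, 0.9]
grip_width: 0.0855
shift [-0.8  0.7 43.9] turn -0.11 | tcp [ 0.5033 -0.294   0.1299] xang 97.32 tilt 0.18 t 2.92 F [0.4 0.1 0.9] w 85.5
```

View pics/w2.png

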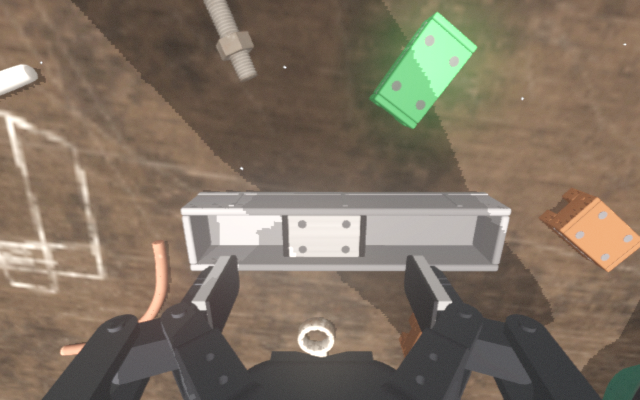

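```bash
python3 - <<'E'
from h import *
h=np.array([px("wrist",u,v,.03) for u,v in [(302,224),(346,224),(346,249.5),(302,249.5)]]);print(h.mean(0),np.linalg.norm(h[0]-h[1]),np.linalg.norm(h[1]-h[2]))
r=np.array([px("wrist",u,v,.036) for u,v in [(183,212),(509,212),(503,268),(190,268)]]);print(r.mean(0),np.linalg.norm(r[0]-r[1]),np.linalg.norm(r[1]-r[2]))
rem(*h.mean(0)[:2],.086)
E
```

```text
[ 0.50416102 -0.29535477  0.03      ] 0.02806118844721254 0.018358008770994826
[ 0.51785559 -0.29333849  0.036     ] 0.19767046885044423 0.03942954093813186
shift [-0.4 -0.2 46. ] turn None | tcp [ 0.5043 -0.2949  0.132 ] xang 97.34 tilt 0.02 t 2.97 F [-0.4 -1.4  0.7] w 85.2
```

```bash

python3 -m inch '[-0.4,-0.2,16,0,0,0,16,0,0,0,10,0,0,0,4,0,0,0,0,0]'
python3 -m inch '[0,0,0,0,0,0,0,0,0,0,0,0,0,0,0,0,0,0,0,0,0,0,0,0]' -0.1 50
python3 - <<'E'
from h import *
rem(.504,-.2947,.086,97.43)
im=cam("wrist"); cv2.imwrite("pics/w3.png",im)
E
```

```text
time: 3.38
tcp_pos: [0.5041, -0.2953, 0.0853]
tool_rot: [0.66, 0.751, -0.0, 0.0]
wrist_force: [0.3, 0.1, -0.3]
grip_width: 0.0852
time: 3.88
tcp_pos: [0.5046, -0.2958, 0.0865]
tool_rot: [0.66, 0.751, -0.0, 0.001]
wrist_force: [-1.1, 1.3, 5.5]
grip_width: 0.0524
shift [ 1.1 -0.5  0.5] turn -0.03 | tcp [ 0.5046 -0.2958  0.0865] xang 97.4 tilt 0.12 t 3.88 F [-1.1  1.3  5.5] w 52.4
```

View pics/w3.png

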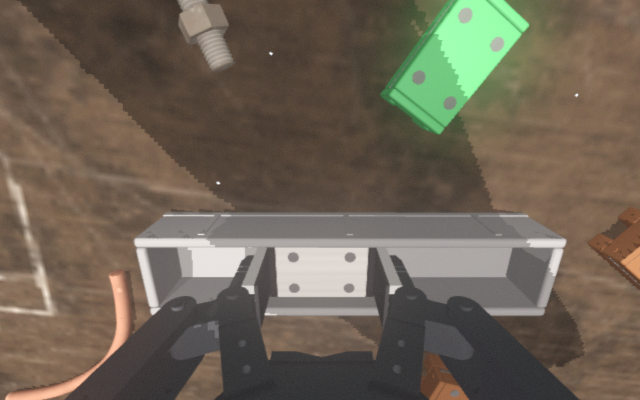

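Gripped by both ends. Lifting.

```bash

python3 -m inch '[0,0,-4,0,0,0,-8,0,0,0,-15,0,0,0,-20,0,0,0,-20,0,0,0,-20,0,0,0,-20,0,0,0,0,0]'
python3 - <<'E'
from h import *
rem(.47,-.03,.19,173.3)
im=cam("wrist"); cv2.imwrite("pics/w4.png",im)
im=cam("top"); cv2.imwrite("pics/t4.png",im)
E
```

```text
time: 4.6
tcp_pos: [0.5053, -0.2964, 0.197]
tool_rot: [0.66, 0.751, -0.0, 0.003]
wrist_force: [0.6, -0.9, -1.5]
grip_width: 0.0529
shift [268.8  -0.7   5.7] turn -75.89 | tcp [ 0.5053 -0.2964  0.197 ] xang 97.41 tilt 0.37 t 4.6 F [ 0.6 -0.9 -1.5] w 52.9
```

View pics/w4.png

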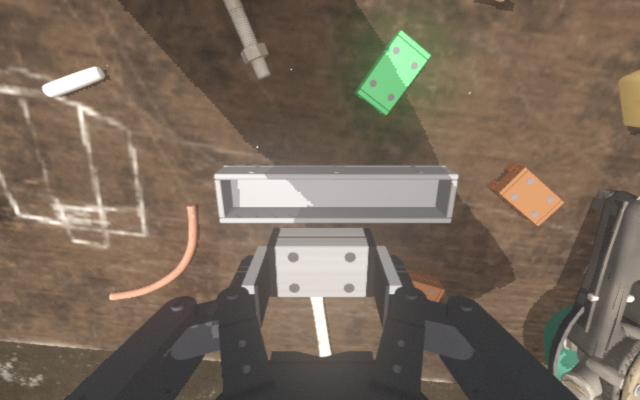

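View pics/t4.png

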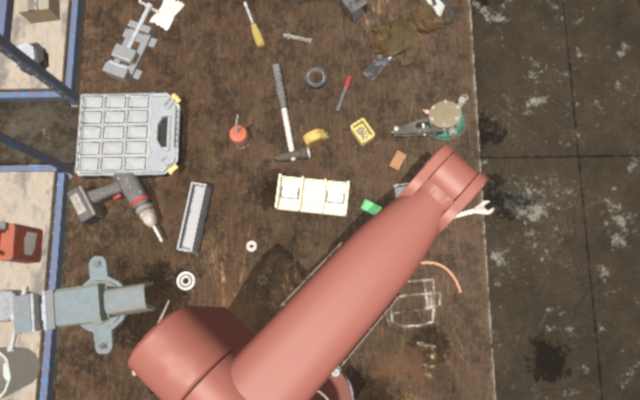

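```bash
python3 - <<'E'
from h import *
for p in [(251,246),(262,280),(350,257),(376,243),(371,208)]: print(p,px("top",*p,0).round(3))
im=cv2.imread("pics/t4.png"); crop(im,230,170,170,125,4.5,"pics/t4c.png")
E
```

```text
(251, 246) [0.438 0.166 0.   ]
(262, 280) [0.337 0.132 0.   ]
(350, 257) [ 0.402 -0.128  0.   ]
(376, 243) [ 0.442 -0.206  0.   ]
(371, 208) [ 0.548 -0.194  0.   ]
```

View pics/t4c.png

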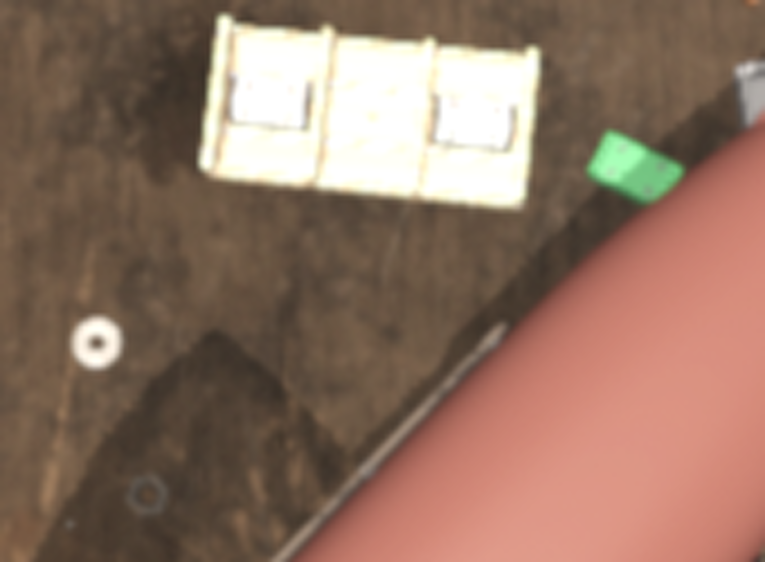

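```bash

python3 -m inch '[30,0,0,0,38,0,0,0,38,0,0,0,38,0,0,0,38,0,0,0,38,0,0,0,38,0,0,0,30,3,0,0]'
python3 -m inch '[10,0,0,-6,0,0,0,-7,0,0,0,-7,0,0,0,-7,0,0,0,-7,0,0,0,-7,0,0,0,-7,0,0,0,-7]'
python3 -m inch '[0,0,0,-7,0,0,0,-7,0,0,0,-7,0,0,0,0,0,0,0,0]'
python3 - <<'E'
from h import *
rem(.47,-.0,.13,173.3)
im=cam("wrist"); cv2.imwrite("pics/w5.png",im)
E
```

```text
time: 5.37
tcp_pos: [0.4681, -0.0067, 0.1903]
tool_rot: [0.66, 0.751, -0.0, -0.001]
wrist_force: [0.5, -0.7, -1.6]
grip_width: 0.0525
time: 6.03
tcp_pos: [0.4678, 0.0009, 0.1902]
tool_rot: [0.236, 0.972, 0.0, -0.001]
wrist_force: [0.6, -0.4, -1.9]
grip_width: 0.0523
time: 6.45
tcp_pos: [0.468, 0.0008, 0.1907]
tool_rot: [0.059, 0.998, 0.0, -0.001]
wrist_force: [-1.0, -0.7, -1.9]
grip_width: 0.0527
shift [-2.2 -0.6 60.7] turn -0.12 | tcp [0.468  0.0008 0.1907] xang 173.18 tilt 0.1 t 6.45 F [-1.  -0.7 -1.9] w 52.7
```

View pics/w5.png

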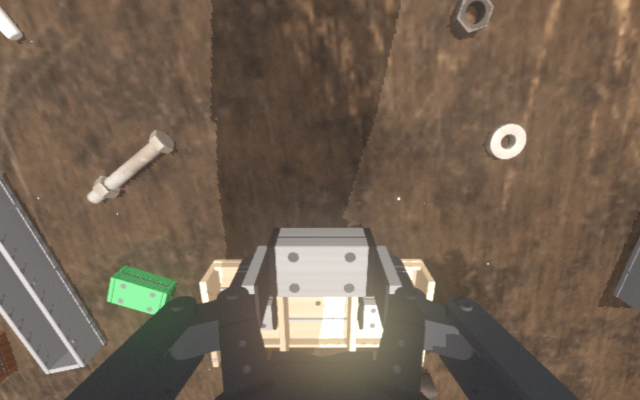

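```bash

python3 -m inch '[0,0,30,0,0,0,30,0,0,0,25,0,0,0,15,0,0,0,7,0,0,0,0,0,0,0,0,0]'
python3 -m inch '[0,0,2,0,0,0,1,0,0,0,1,0,0,0,1,0,0,0,0,0]'
```

```text
time: 7.08
tcp_pos: [0.4687, 0.0006, 0.0853]
tool_rot: [0.058, 0.998, -0.0, 0.0]
wrist_force: [0.5, 0.5, -1.8]
grip_width: 0.0525
time: 7.5
tcp_pos: [0.4686, 0.0007, 0.08]
tool_rot: [0.058, 0.998, -0.0, 0.0]
wrist_force: [0.3, 0.3, -2.4]
grip_width: 0.0525
```

```bash

python3 -m inch '[0,0,1,0,0,0,0.5,0,0,0,0,0]'
python3 -m inch '[0,0,0.5,0,0,0,0,0]'
```

```text
time: 7.75
tcp_pos: [0.4686, 0.0007, 0.0785]
tool_rot: [0.057, 0.998, -0.0, 0.0]
wrist_force: [0.1, -0.0, -0.1]
grip_width: 0.0525
time: 7.92
tcp_pos: [0.4686, 0.0007, 0.0785]
tool_rot: [0.057, 0.998, -0.0, 0.0]
wrist_force: [-2.8, -0.5, 6.6]
grip_width: 0.0532
```

```bash

python3 -m inch '[0,0,0,0,0,0,0,0,0,0,0,0,0,0,0,0,0,0,0,0]' 1
python3 -m inch '[0,0,-10,0,0,0,-25,0,0,0,-25,0,0,0,-20,7,0,0,0,7,0,0,0,7,0,0,0,7,0,0,0,7]'
python3 -m inch '[0,0,0,7,0,0,0,7,0,0,0,7,0,0,0,7,0,0,0,7,0,0,0,7,0,0,0,6,0,0,0,0]'
python3 - <<'E'
from h import *
rem(.4686,.0007,.1585,83.3)
im=cam("wrist"); cv2.imwrite("pics/w6.png",im)
E
```

```text
time: 8.33
tcp_pos: [0.4686, 0.0007, 0.0778]
tool_rot: [0.058, 0.998, -0.0, 0.0]
wrist_force: [0.4, -0.1, -0.9]
grip_width: 0.0855
time: 9.0
tcp_pos: [0.4687, 0.0006, 0.1589]
tool_rot: [0.358, 0.934, -0.0, 0.0]
wrist_force: [-0.8, 0.9, -0.1]
grip_width: 0.0852
time: 9.67
tcp_pos: [0.4687, 0.0007, 0.1586]
tool_rot: [0.706, 0.708, 0.0, 0.0]
wrist_force: [-0.5, -1.2, 0.6]
grip_width: 0.0852
shift [ 0.  -0.1  0.1] turn 6.84 | tcp [0.4687 0.0007 0.1586] xang 90.14 tilt 0.04 t 9.67 F [-0.5 -1.2  0.6] w 85.2
```

View pics/w6.png

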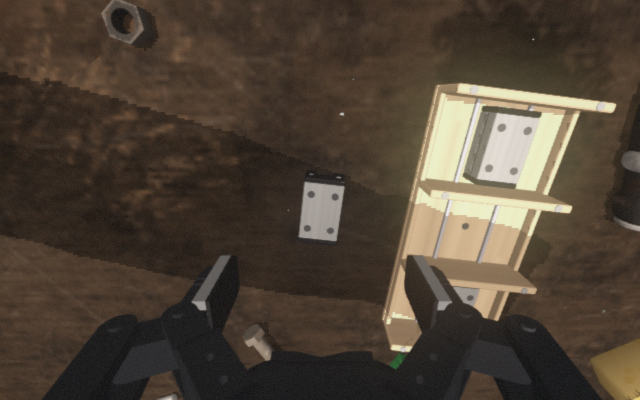

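```bash
python3 - <<'E'
from h import *
im=cv2.imread("pics/w6.png"); crop(im,290,165,65,85,7,"pics/w6a.png"); crop(im,370,75,260,280,2.1,"pics/w6b.png")
E
```

```text
(no output)
```

View pics/w6a.png

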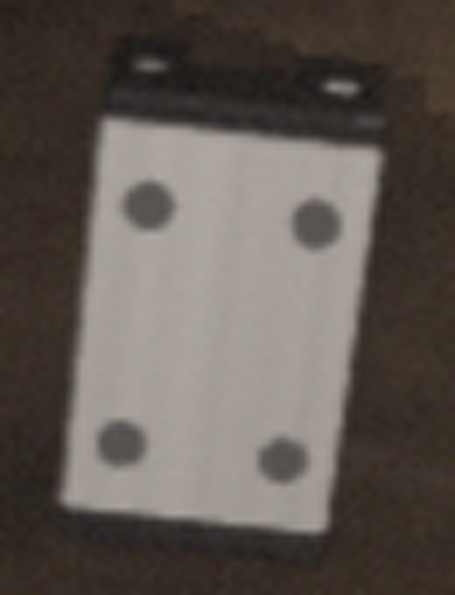

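View pics/w6b.png

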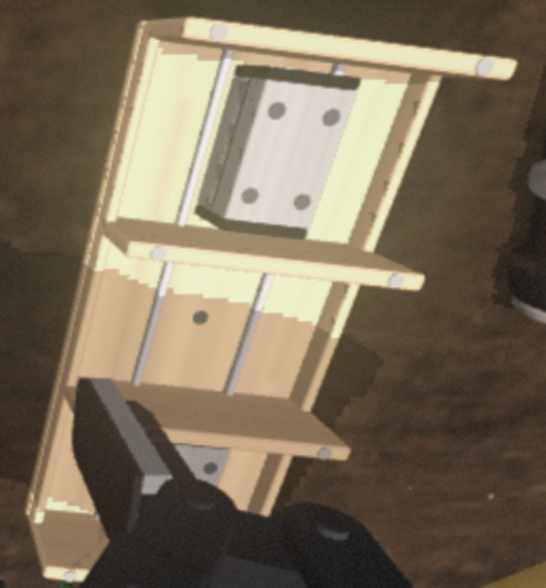

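```bash
python3 - <<'E'
from h import *
def P(u,v,z,ox,oy,k): return px("wrist",ox+(u+.5)/k-.5,oy+(v+.5)/k-.5,z)
h=np.array([P(u,v,.022,290,165,7) for u,v in [(149,205),(316,223),(283,460),(121,443)]])
d=h[0]+h[1]-h[2]-h[3]; print("carr",h.mean(0).round(4),np.degrees(np.arctan2(d[1],d[0])),np.linalg.norm(h[0]-h[1]),np.linalg.norm(h[0]-h[3]))
A=lambda u,v,z:P(u,v,z,370,75,2.1)
for n,q in dict(floor=(200,317,.006),w12a=(158,254,.04),w12b=(396,281,.04),wEa=(219,31,.04),wEb=(485,66,.04),w23b=(324,453,.04),s1=(166,265,.01),s1b=(138,384,.01),s2=(266,277,.01),s2b=(232,393,.01)).items(): print(n,A(*q).round(4))
hc=np.array([A(u,v,.028) for u,v in [(277,110),(331,117),(302,202),(250,196)]]);d=hc[0]+hc[1]-hc[2]-hc[3];print("seated",hc.mean(0).round(4),np.degrees(np.arctan2(d[1],d[0])))
w=lambda a,b:np.degrees(np.arctan2(*(A(*b)-A(*a))[1::-1]))
print(w((158,254,.04),(396,281,.04)),w((219,31,.04),(485,66,.04)))
E
```

```text
carr [0.4672 0.0009 0.022 ] 83.31482481528359 0.017969016752927756 0.028148896840395055
floor [ 0.588  -0.0173  0.006 ]
w12a [0.5523 0.0209 0.04  ]
w12b [0.6324 0.0116 0.04  ]
wEa [0.5603 0.0892 0.04  ]
wEb [0.6404 0.0797 0.04  ]
w23b [ 0.6242 -0.0562  0.04  ]
s1 [0.5694 0.0061 0.01  ]
s1b [ 0.5655 -0.0455  0.01  ]
s2 [0.6084 0.0013 0.01  ]
s2b [ 0.6046 -0.0496  0.01  ]
seated [0.5962 0.0505 0.028 ] 83.4480513077159
-6.600546613181959 -6.7522397782084465
```

```bash

python3 -m inch '[0,0,0,6.8,0,0,0,0,0,0,0,0]' 0.3 50
python3 - <<'E'
from h import *
rem(.4673,.0008,.081,83.33)
E
```

```text
time: 9.97
tcp_pos: [0.4686, 0.0007, 0.1581]
tool_rot: [0.744, 0.669, 0.0, 0.0]
wrist_force: [0.3, 0.1, -0.2]
grip_width: 0.0557
shift [-0.  -1.3 77.1] turn 0.59 | tcp [0.4686 0.0007 0.1581] xang 83.92 tilt 0.01 t 9.97 F [ 0.3  0.1 -0.2] w 55.7
```

```bash

python3 -m inch '[0,-1.3,15,0.4,0,0,25,0,0,0,20,0,0,0,12,0,0,0,4.5,0,0,0,0,0,0,0,0,0]'
python3 -m inch '[0,0,0,0,0,0,0,0,0,0,0,0,0,0,0,0,0,0,0,0,0,0,0,0]' -0.6 50
python3 -m inch '[0,0,-3,0,0,0,-8,0,0,0,-20,0,0,0,-25,0,0,0,-25,0,0,0,-20,0,0,0,0,0]'
python3 - <<'E'
from h import *
rem(.588,-.0174,.182,83.35)
im=cam("wrist"); cv2.imwrite("pics/w7.png",im)
E
```

```text
time: 10.55
tcp_pos: [0.4677, 0.0007, 0.0822]
tool_rot: [0.747, 0.665, 0.0, 0.0]
wrist_force: [0.9, 0.3, 0.8]
grip_width: 0.0558
time: 11.05
tcp_pos: [0.4682, 0.0006, 0.0828]
tool_rot: [0.748, 0.664, 0.001, 0.001]
wrist_force: [-0.3, -0.1, 6.7]
grip_width: 0.0286
time: 11.63
tcp_pos: [0.4691, 0.0004, 0.1873]
tool_rot: [0.748, 0.664, 0.002, 0.003]
wrist_force: [0.7, 0.5, -2.0]
grip_width: 0.0286
shift [ -3.6 120.2   6.1] turn -0.13 | tcp [4.691e-01 4.000e-04 1.873e-01] xang 83.22 tilt 0.37 t 11.63 F [ 0.7  0.5 -2. ] w 28.6
```

View pics/w7.png

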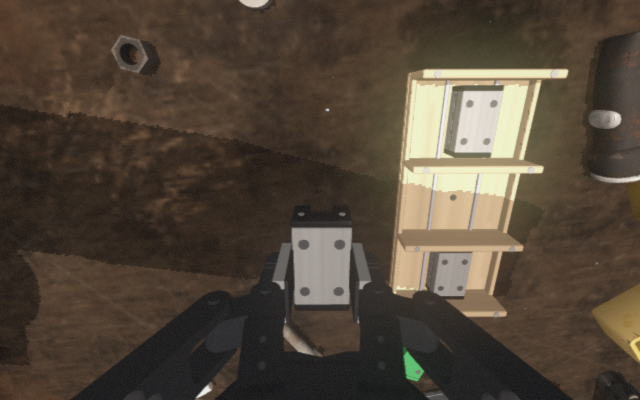

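```bash
python3 - <<'E'
from h import *
im=cv2.imread("pics/w7.png"); crop(im,385,60,195,265,2.2,"pics/w7b.png");crop(im,285,195,75,125,4,"pics/w7a.png")
E
```

```text
(no output)
```

View pics/w7b.png

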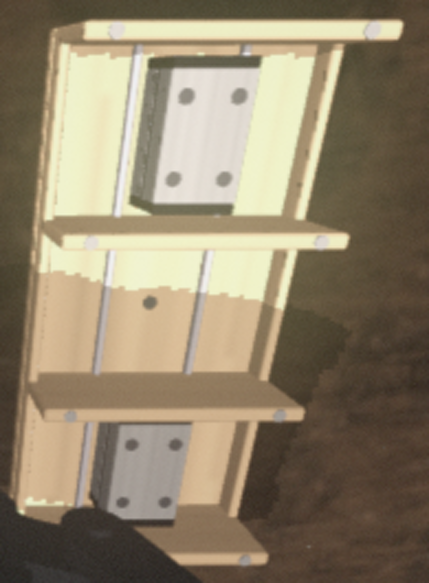

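View pics/w7a.png

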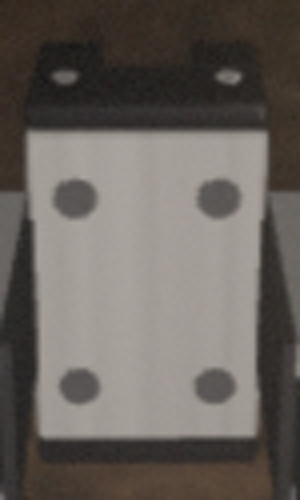

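```bash
python3 - <<'E'
from h import *
def P(u,v,z,ox,oy,k): return px("wrist",ox+(u+.5)/k-.5,oy+(v+.5)/k-.5,z)
s=read_state();Rt=R.from_quat(s["tool_rot"]).as_matrix()
zt=s["tcp_pos"][2]-.0608
h=np.array([P(u,v,zt,285,195,4) for u,v in [(75,198),(219,198),(215,386),(80,386)]])
d=h[0]+h[1]-h[2]-h[3]
off=h.mean(0)-s["tcp_pos"]; print("held off tool",(Rt.T@off*1000).round(1),off.round(4),np.degrees(np.arctan2(d[1],d[0])),np.linalg.norm(h[0]-h[1]),np.linalg.norm(h[0]-h[3]))
A=lambda u,v,z:P(u,v,z,385,60,2.2)
E=lambda a,b:(A(*a,.04)+A(*b,.04))/2
w0=E((116,31),(373,31));w1=E((92,242),(321,242));w2=E((70,415),(279,415));print(w0,w1,w2,"pocket",(w1+w2)/2)
print("floor",A(150,302,.006))
d=w0-w2;print(np.degrees(np.arctan2(d[1],d[0])))
for q in ([(187,96),(240,96),(224,179),(174,179)],[(132,444),(176,444),(165,502),(122,502)]):
    print(np.mean([A(*p,.028) for p in q],0))
E
```

```text
held off tool [-1.7 -0.2 60.8] [-0.0001 -0.0018 -0.0608] 83.3696021668036 0.018478136754610297 0.02878949658734607
[0.60022581 0.08408195 0.04      ] [0.59231533 0.01661333 0.04      ] [ 0.58407124 -0.05092679  0.04      ] pocket [ 0.58819328 -0.01715673  0.04      ]
floor [ 0.58823965 -0.01724533  0.006     ]
83.1766720650469
[0.59627426 0.05045657 0.028     ]
[ 0.58027393 -0.08507792  0.028     ]
```

```bash

python3 -m inch '[-1,30,0,0,-1,30,0,0,0,30,0,0,-1,20,0,0,0,10,0,0,0,0,0,0,0,0,0,0]'
python3 - <<'E'
from h import *
rem(.5882,-.0168,.135,83.25)
E
```

```text
time: 12.27
tcp_pos: [0.5853, -0.0162, 0.1808]
tool_rot: [0.748, 0.664, -0.001, -0.001]
wrist_force: [-0.0, -0.4, -2.4]
grip_width: 0.0281
shift [-0.3  3.1 45.8] turn -0.04 | tcp [ 0.5853 -0.0162  0.1808] xang 83.21 tilt 0.16 t 12.27 F [-0.  -0.4 -2.4] w 28.1
```

```bash

python3 -m inch '[-0.3,3,10,0,0,0,15,0,0,0,15,0,0,0,5,0,0,0,0,0,0,0,0,0]'
python3 - <<'E'
from h import *
im=cam("wrist"); cv2.imwrite("pics/w8.png",im); im=cam("scene");cv2.imwrite("pics/s8.png",im); crop(im,240,130,140,120,5,"pics/s8c.png")
rem(.5882,-.0168,.135,83.25)
E
```

```text
time: 12.77
tcp_pos: [0.5885, -0.0169, 0.1373]
tool_rot: [0.748, 0.664, -0.0, -0.0]
wrist_force: [-0.2, -0.7, -1.7]
grip_width: 0.0283
shift [ 0.1 -1.1  3.3] turn -0.04 | tcp [ 0.5893 -0.0171  0.1383] xang 83.21 tilt 0.08 t 12.87 F [-0.  -0.7 -1.6] w 29.1
```

View pics/w8.png

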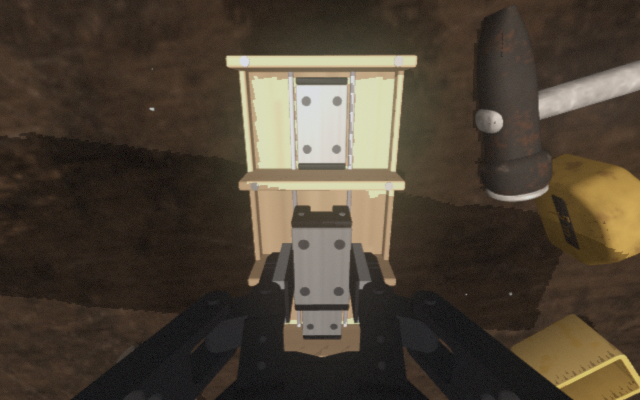

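View pics/s8c.png

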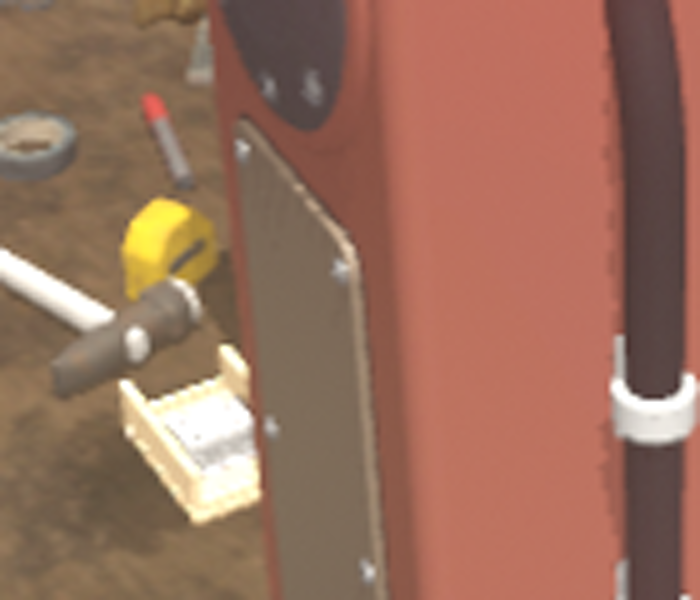

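```bash
python3 - <<'E'
from h import *
w=lambda a,b:(px("wrist",*a,.04)+px("wrist",*b,.04))/2
w0=w((244,61.5),(400,61.5)); w1=w((254,186),(392,185.5)); print(w0,w1, "pocket", w1-(w0-w1)/2)
h=np.mean([px("wrist",*p,.028) for p in [(306,101),(337,101),(337,149),(306,149)]],0);print(h)
s=np.load("cam_wrist.npz")
for zt in (.1385-.0608,.1385-.0568): 
    q=[px("wrist",*p,zt) for p in [(303.5,244),(340,244),(339,291),(304.5,291)]]; print(np.mean(q,0),np.linalg.norm(q[0]-q[1]))
E
```

```text
[0.59977436 0.08411982 0.04      ] [0.59237882 0.01651988 0.04      ] pocket [ 0.58868105 -0.01728009  0.04      ]
[0.5955164  0.05041892 0.028     ]
[ 0.58774752 -0.015968    0.0777    ] 0.01822657419673166
[ 0.58804789 -0.013393    0.0817    ] 0.017667895044945547
```

```bash

python3 -m inch '[0,-0.4,10,0,0,0,10,0,0,0,10,0,0,0,6,0,0,0,0,0,0,0,0,0]'
python3 -m inch '[0,0,3,0,0,0,3,0,0,0,2,0,0,0,0,0]'
python3 - <<'E'
from h import *
rem(.5883,-.0172,.0888,83.25)
im=cam("wrist"); cv2.imwrite("pics/w9.png",im)
E
```

```text
time: 13.37
tcp_pos: [0.5881, -0.0168, 0.1006]
tool_rot: [0.748, 0.664, -0.0, -0.001]
wrist_force: [0.2, -0.2, -1.5]
grip_width: 0.0286
time: 13.7
tcp_pos: [0.5884, -0.0169, 0.093]
tool_rot: [0.748, 0.664, -0.0, -0.0]
wrist_force: [0.1, 0.8, -2.1]
grip_width: 0.0286
shift [-0.3 -0.1  4.2] turn -0.04 | tcp [ 0.5884 -0.0169  0.093 ] xang 83.21 tilt 0.02 t 13.7 F [ 0.1  0.8 -2.1] w 28.6
```

View pics/w9.png

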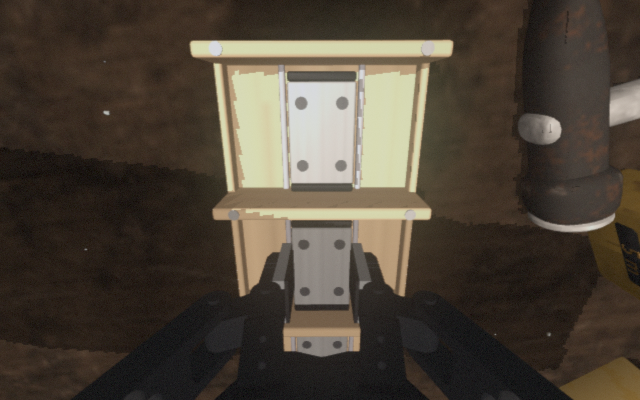

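Inside the pocket without contact. Final slow descent.

```bash

python3 -m inch '[0,0,1,0,0,0,1,0,0,0,1,0,0,0,0,0]'
python3 -m inch '[0,0,0.7,0,0,0,0,0]'
python3 -m inch '[0,0,0.7,0,0,0,0,0]'
```

```text
time: 14.08
tcp_pos: [0.5885, -0.017, 0.0902]
tool_rot: [0.748, 0.664, -0.0, -0.0]
wrist_force: [0.6, 0.3, -2.1]
grip_width: 0.0287
time: 14.25
tcp_pos: [0.5886, -0.017, 0.0896]
tool_rot: [0.748, 0.664, -0.0, 0.0]
wrist_force: [-0.3, 0.1, -2.3]
grip_width: 0.0283
time: 14.42
tcp_pos: [0.5886, -0.017, 0.0889]
tool_rot: [0.748, 0.664, -0.0, 0.0]
wrist_force: [0.7, 0.4, -2.3]
grip_width: 0.0283
```

```bash

python3 -m inch '[0,0,0.7,0,0,0,0,0]'
python3 -m inch '[0,0,0.5,0,0,0,0,0]'
```

```text
time: 14.58
tcp_pos: [0.5887, -0.017, 0.0889]
tool_rot: [0.748, 0.664, -0.0, 0.0]
wrist_force: [-3.1, 0.4, 3.6]
grip_width: 0.0287
time: 14.75
tcp_pos: [0.5886, -0.0169, 0.0888]
tool_rot: [0.748, 0.664, -0.0, 0.0]
wrist_force: [-5.9, 1.1, 8.4]
grip_width: 0.0287
```

```bash

python3 -m inch '[0,0,-0.5,0,0,0,0,0,0,0,0,0,0,0,0,0]' 0.0
python3 -m inch '[0,0,-5,0,0,0,-15,0,0,0,-25,0,0,0,-25,0,0,0,-25,0,0,0,0,0]'
python3 - <<'E'
from h import *
rem(.517,-.293,.2,187.43)
im=cam("wrist"); cv2.imwrite("pics/w10.png",im)
E
```

```text
time: 15.08
tcp_pos: [0.5887, -0.017, 0.0882]
tool_rot: [0.748, 0.664, 0.0, 0.0]
wrist_force: [-0.2, -0.5, -0.5]
grip_width: 0.0431
time: 15.58
tcp_pos: [0.5909, -0.0175, 0.1894]
tool_rot: [0.748, 0.664, 0.002, 0.003]
wrist_force: [1.7, 0.1, 0.8]
grip_width: 0.0425
shift [-282.3  -40.7  -10.6] turn -104.22 | tcp [ 0.5909 -0.0175  0.1894] xang 83.21 tilt 0.44 t 15.58 F [1.7 0.1 0.8] w 42.5
```

View pics/w10.png

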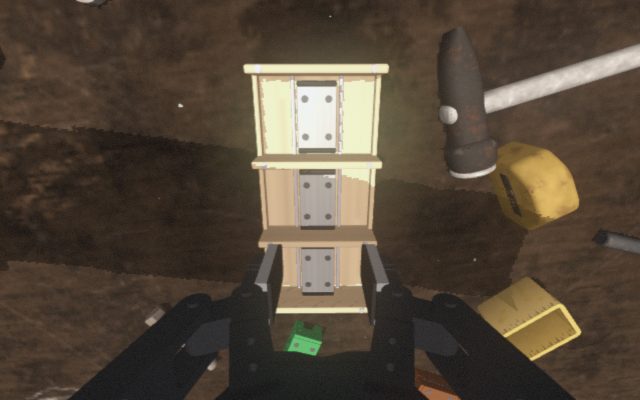

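```bash

python3 -m inch '[-20,0,-15,0,-38,-6,-10,0,-38,-6,0,0,-38,-6,0,0,-38,-6,0,0,-38,-6,0,0,-38,-6,0,0,-34,-5,0,0]' 0.7
python3 -m inch '[0,0,0,-7,0,0,0,-7,0,0,0,-7,0,0,0,-7,0,0,0,-7,0,0,0,-7,0,0,0,-7,0,0,0,-7]'
python3 -m inch '[0,0,0,-7,0,0,0,-7,0,0,0,-7,0,0,0,-7,0,0,0,-7,0,0,0,-7,0,0,0,-6.2,0,0,0,0]'
python3 - <<'E'
from h import *
rem(.517,-.293,.16,187.43)
im=cam("wrist"); cv2.imwrite("pics/w11.png",im)
E
```

```text
time: 16.3
tcp_pos: [0.5133, -0.294, 0.2074]
tool_rot: [0.748, 0.664, -0.0, -0.0]
wrist_force: [-0.2, -0.5, 0.4]
grip_width: 0.0725
time: 16.97
tcp_pos: [0.5142, -0.2919, 0.2073]
tool_rot: [0.346, 0.938, 0.0, -0.001]
wrist_force: [-0.4, -0.3, 0.6]
grip_width: 0.0728
time: 17.63
tcp_pos: [0.5143, -0.2919, 0.2074]
tool_rot: [-0.067, 0.998, 0.0, -0.0]
wrist_force: [-0.1, -0.5, -0.2]
grip_width: 0.0724
shift [-2.6 -1.5 47.4] turn 0.26 | tcp [ 0.5143 -0.2919  0.2074] xang -172.31 tilt 0.07 t 17.63 F [-0.1 -0.5 -0.2] w 72.4
```

View pics/w11.png

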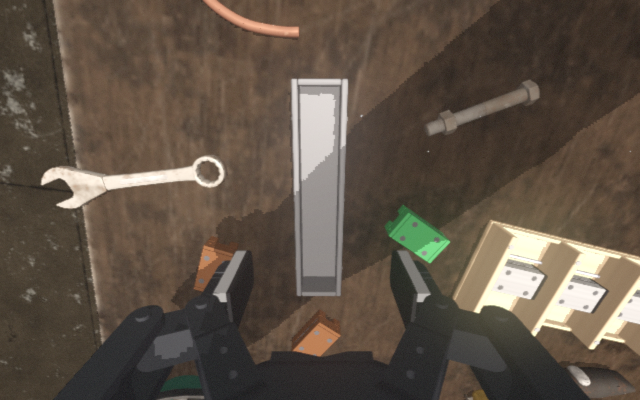

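```bash
python3 - <<'E'
from h import *
im=cv2.imread("pics/w11.png"); crop(im,280,70,80,240,2.5,"pics/w11c.png")
q=[px("wrist",*p,.036) for p in [(291,80),(348,80),(341,295),(296,296)]]
d=q[2]+q[3]-q[0]-q[1]; print(np.mean(q,0),[np.linalg.norm(q[i]-q[(i+1)%4]).round(4) for i in range(4)],np.degrees(np.arctan2(d[1],d[0])))
for p in [(213,265),(415,235),(330,325)]: print(px("wrist",*p,.022))
E
```

```text
[ 0.51738979 -0.29268624  0.036     ] [np.float64(0.0438), np.float64(0.1981), np.float64(0.0446), np.float64(0.1993)] 7.288251665609391
[ 0.60436342 -0.38884954  0.022     ]
[ 0.54448122 -0.19519133  0.022     ]
[ 0.66337785 -0.26126149  0.022     ]
```

View pics/w11c.png

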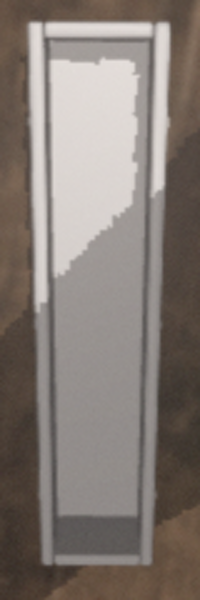

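```bash

python3 -m inch '[-2.8,-1.4,20,0.3,0,0,30,0,0,0,30,0,0,0,22,0,0,0,12,0,0,0,5,0,0,0,0,0,0,0,0,0]' 0.7 40
python3 - <<'E'
from h import *
rem(.5172,-.293,.087,187.35)
E
python3 -m inch '[0,0,0,0,0,0,0,0,0,0,0,0,0,0,0,0,0,0,0,0,0,0,0,0]' -0.3 40
python3 - <<'E'
from h import *
rem(.5172,-.293,.087,187.35)
im=cam("wrist"); cv2.imwrite("pics/w12.png",im)
E
```

```text
time: 18.35
tcp_pos: [0.518, -0.2936, 0.0905]
tool_rot: [-0.061, 0.998, -0.001, 0.0]
wrist_force: [-0.6, 0.1, 0.0]
grip_width: 0.0725
shift [0.7 0.7 3.5] turn -0.31 | tcp [ 0.518  -0.2936  0.0905] xang -172.96 tilt 0.08 t 18.35 F [-0.6  0.1  0. ] w 72.5
time: 18.85
tcp_pos: [0.5182, -0.2938, 0.091]
tool_rot: [-0.062, 0.998, -0.001, 0.001]
wrist_force: [-0.8, 0.7, 6.3]
grip_width: 0.0429
shift [0.9 0.9 4. ] turn -0.25 | tcp [ 0.5182 -0.2938  0.091 ] xang -172.9 tilt 0.15 t 18.85 F [-0.8  0.7  6.3] w 42.9
```

View pics/w12.png

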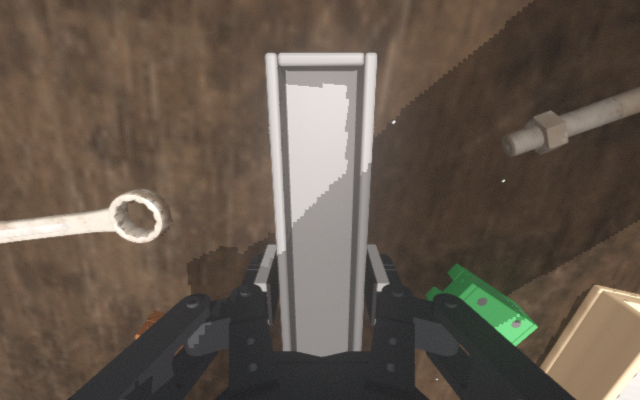

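```bash

python3 -m inch '[0,0,-4,0,0,0,-10,0,0,0,-25,0,0,0,-35,0,0,0,-35,0,0,0,-35,0,0,0,-30,0,0,0,0,0]'
python3 - <<'E'
from h import *
rem(.5184,.3259,.26,170.5)
im=cam("wrist"); cv2.imwrite("pics/w13.png",im)
E
```

```text
time: 19.57
tcp_pos: [0.519, -0.2945, 0.2716]
tool_rot: [-0.062, 0.998, -0.004, 0.004]
wrist_force: [0.8, -0.7, -0.8]
grip_width: 0.0431
shift [-76.1 615.7   7.3] turn 16.61 | tcp [ 0.519  -0.2945  0.2716] xang -172.89 tilt 0.58 t 19.57 F [ 0.8 -0.7 -0.8] w 43.1
```

View pics/w13.png

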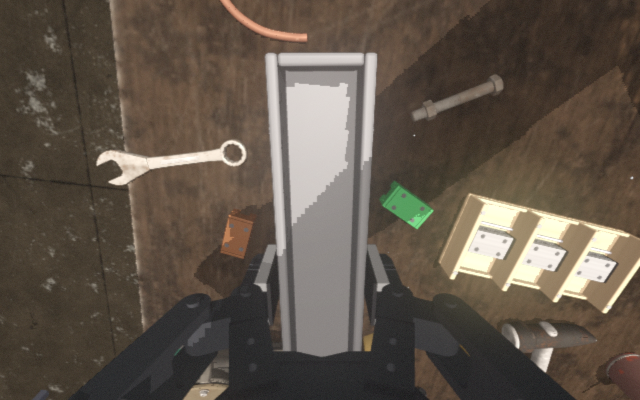

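```bash

python3 -m inch '[-2,20,0,0,-4,32,0,0,-4,36,0,0,-5,38,0,0,-5,38,0,0,-5,38,0,0,-5,38,0,0,-5,38,0,0]'
python3 -m inch '[-5,38,0,0,-5,38,0,0,-5,38,0,0,-5,38,0,0,-4,30,0,0,-2,15,0,0,0,0,0,6,0,0,0,6]'
python3 -m inch '[0,0,0,4.6,0,0,0,0]'
python3 - <<'E'
from h import *
rem(.5184,.3259,.26,170.5)
im=cam("wrist"); cv2.imwrite("pics/w14.png",im)
im=cam("top"); cv2.imwrite("pics/t14.png",im);crop(im,160,150,200,130,4,"pics/t14c.png")
E
```

```text
time: 20.28
tcp_pos: [0.5169, -0.011, 0.2623]
tool_rot: [-0.062, 0.998, 0.0, -0.001]
wrist_force: [0.3, -0.6, -1.8]
grip_width: 0.0431
time: 20.95
tcp_pos: [0.5184, 0.1871, 0.262]
tool_rot: [0.044, 0.999, -0.0, -0.001]
wrist_force: [-0.2, -1.2, -1.8]
grip_width: 0.043
time: 21.12
tcp_pos: [0.5186, 0.1859, 0.2621]
tool_rot: [0.084, 0.996, -0.0, -0.001]
wrist_force: [0.1, 0.1, -1.7]
grip_width: 0.043
shift [ 23.7 138.    2.1] turn -0.18 | tcp [0.5186 0.1859 0.2621] xang 170.32 tilt 0.12 t 21.12 F [ 0.1  0.1 -1.7] w 43.0
```

View pics/w14.png

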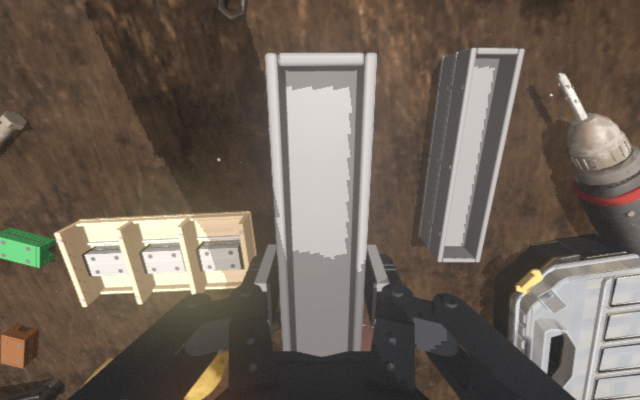

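View pics/t14c.png

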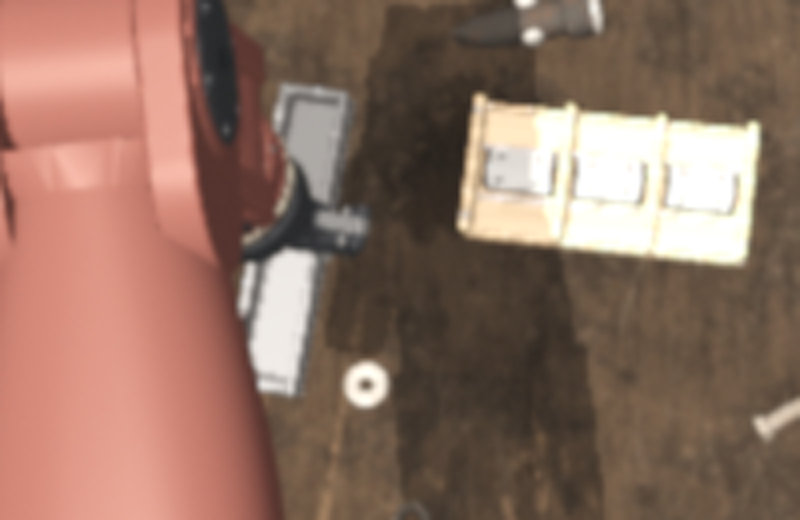

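```bash
python3 - <<'E'
from h import *
im=cv2.imread("pics/w14.png"); crop(im,410,35,125,240,2.5,"pics/w14c.png"); crop(im,255,40,135,240,2.5,"pics/w14d.png")
E
```

```text
(no output)
```

View pics/w14c.png

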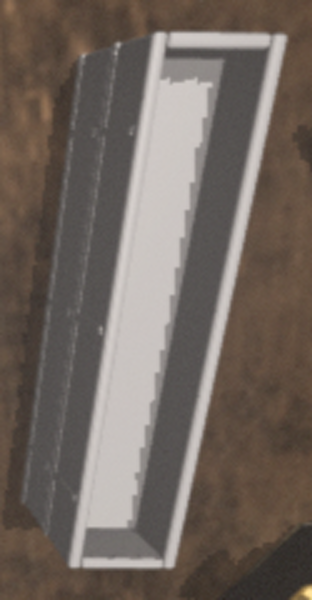

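View pics/w14d.png

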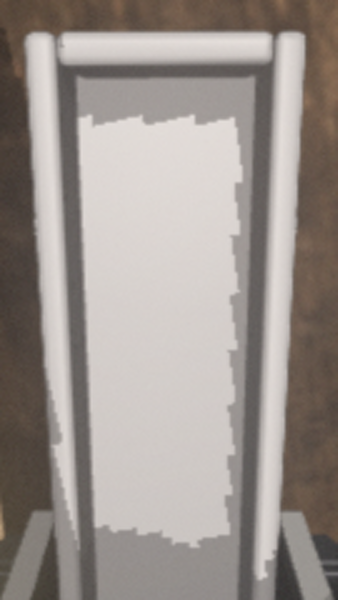

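```bash
python3 - <<'E'
from h import *
def P(u,v,z,ox,oy,k): return px("wrist",ox+(u+.5)/k-.5,oy+(v+.5)/k-.5,z)
q=np.array([P(u,v,.068,410,35,2.5) for u,v in [(153,33),(288,36),(174,568),(69,567)]])
d=q[2]+q[3]-q[0]-q[1]; print(q.mean(0),[np.linalg.norm(q[i]-q[(i+1)%4]).round(4) for i in range(4)])
for a,b in ((1,2),(0,3)): d=q[b]-q[a]; print(np.degrees(np.arctan2(d[1],d[0])))
s=read_state();Rt=R.from_quat(s["tool_rot"]).as_matrix();z=s["tcp_pos"][2]-.055
e=np.array([P(u,v,z,255,40,2.5) for u,v in [(27,33),(305,33)]]); print("held end mid in tool",Rt.T@(e.mean(0)-s["tcp_pos"])*1000,np.linalg.norm(e[0]-e[1]))
print(s["tcp_pos"],np.degrees(np.arctan2(Rt[1,0],Rt[0,0])))
l=[Rt.T@(P(u,v,z,255,40,2.5)-s["tcp_pos"])*1000 for u,v in [(27,40),(48,370),(305,40),(287,400)]];print(np.round(l,1))
d=q.mean(0)
E
```

```text
[0.52091694 0.330756   0.068     ] [np.float64(0.0441), np.float64(0.1989), np.float64(0.0436), np.float64(0.1993)]
-10.267720641425324
-10.111798382661863
held end mid in tool [101.45847662   1.042226    55.13949933] 0.043131716803272775
[0.518812   0.18572335 0.26245079] 170.671409385847
[[100.6 -20.6  55.1]
 [ 46.8 -20.5  55.1]
 [100.3  22.7  55.1]
 [ 40.8  22.7  55. ]]
```

```bash
python3 - <<'E'
from h import *
rem(.5209,.3308,.2,169.8)
E
```

```text
shift [ 21.4 143.5  62.4] turn 0.87 | tcp [0.5188 0.1857 0.2625] xang 170.67 tilt 0.08 t 21.22 F [-0.1 -0.2 -2.8] w 42.8
```

```bash

python3 -m inch '[10,25,0,0.7,11,30,10,0,0,20,25,0,0,4,25,0,0,0,0,0,0,0,0,0]'
python3 - <<'E'
from h import *
rem(.5209,.3308,.2,169.8)
im=cam("wrist"); cv2.imwrite("pics/w15.png",im)
rem(.5209,.3308,.2,169.8)
E
```

```text
time: 21.72
tcp_pos: [0.5111, 0.2668, 0.2019]
tool_rot: [0.088, 0.996, -0.001, -0.002]
wrist_force: [0.4, -0.5, -1.1]
grip_width: 0.0432
shift [ 1.6 64.8  1.8] turn 0.13 | tcp [0.5111 0.2668 0.2019] xang 169.93 tilt 0.21 t 21.72 F [ 0.4 -0.5 -1.1] w 43.2
shift [ 2.6 64.7  3.6] turn 0.07 | tcp [0.5121 0.2666 0.2037] xang 169.87 tilt 0.05 t 21.77 F [-0.5 -0.8 -0.6] w 43.3
```

View pics/w15.png

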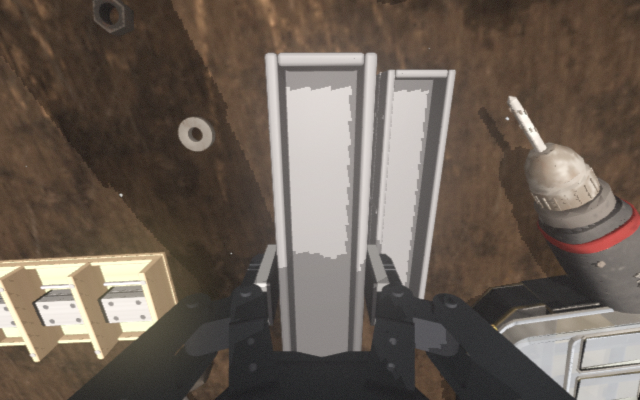

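```bash
python3 - <<'E'
from h import *
im=cv2.imread("pics/w15.png"); crop(im,370,55,100,75,8,"pics/w15a.png"); crop(im,255,40,130,50,6,"pics/w15b.png"); crop(im,370,200,80,110,5,"pics/w15c.png")
E
```

```text
(no output)
```

View pics/w15a.png

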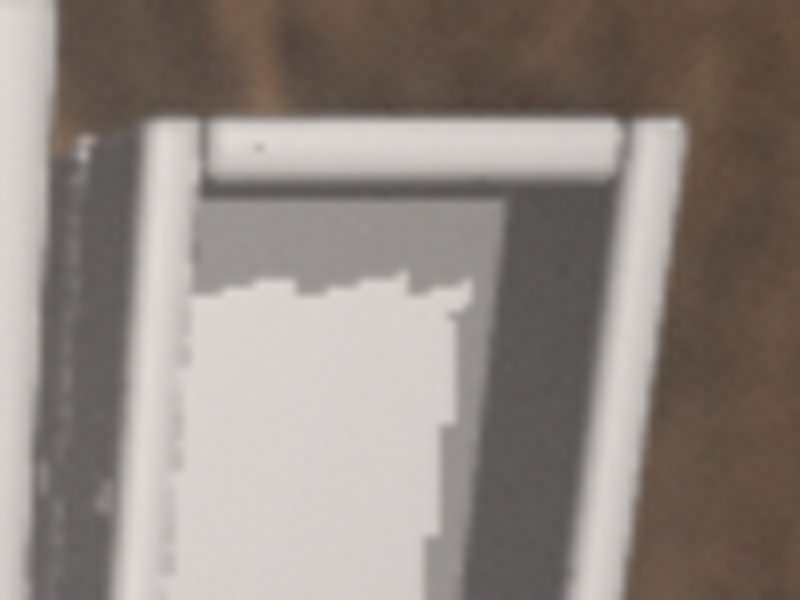

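View pics/w15b.png

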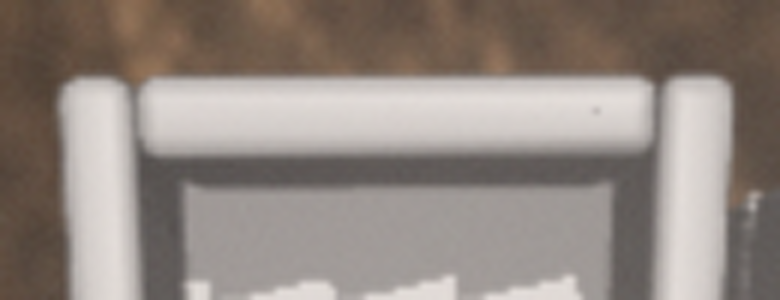

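View pics/w15c.png

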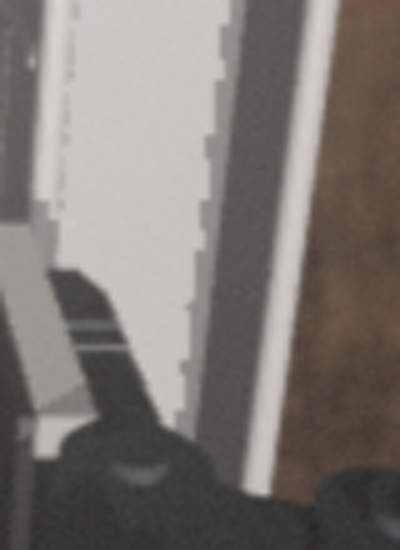

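```bash
python3 - <<'E'
from h import *
c=np.load("cam_wrist.npz"); s=read_state()
from rig import eyes
# tool pose used for the picture: recover from saved camera via hand_eye ~ use tool frame of current settled orientation
Rt=R.from_quat(s["tool_rot"]).as_matrix()
H=np.array([[1.67360965e-04,-9.44450590e-01,-3.28653396e-01,8.41351286e-02],[9.99999986e-01,1.65248263e-04,3.43588207e-05,-8.33197820e-04],[2.18591944e-05,-3.28653397e-01,9.44450604e-01,-7.09021432e-02]])
K=c["K"]; tz=s["tcp_pos"][2]
def T(u,v,ox,oy,k,zt):
    r=H[:,:3]@np.linalg.solve(K,[ox+(u+.5)/k-.5,oy+(v+.5)/k-.5,1.]); t=(zt-H[2,3])/r[2]; return (H[:,3]+t*r)*1000
for tz in (.2019,.2037):
  zs=tz-.068
  a=T(145,118,370,55,8,zs);b=T(686,118,370,55,8,zs);e=T(272,490,370,200,5,zs)
  h1=T(61,78,255,40,6,.055);h2=T(731,78,255,40,6,.055)
  print(a.round(1),b.round(1),"w",np.linalg.norm(a-b).round(1),"edge dir",np.degrees(np.arctan2(*(b-e)[1::-1])).round(2))
  print("held",h1.round(1),h2.round(1),np.linalg.norm(h2-h1).round(1),"delta",((a+b-h1-h2)/2).round(1),"end ang",np.degrees(np.arctan2(*((b-a)[:2])))  ,np.degrees(np.arctan2(*((h2-h1)[:2]))))
E
```

```text
[ 99.4  41.8 133.9] [ 99.4  85.3 133.9] w 43.4 edge dir -0.07
held [ 99.5 -22.8  55. ] [99.5 20.6 55. ] 43.4 delta [-0.1 64.6 78.9] end ang 0.009495981096096777 0.009436534942200642
[ 99.5  42.2 135.7] [ 99.5  86.  135.7] w 43.8 edge dir -0.07
held [ 99.5 -22.8  55. ] [99.5 20.6 55. ] 43.4 delta [ 0.  65.2 80.7] end ang 0.009495981096079095 0.009436534942200642
```

```bash

python3 -m inch '[0.8,20,0,0,0,25,0,0,0,15,0,0,0,5,10,0,0,0,14,0,0,0,12,0,0,0,3,0,0,0,0,0]'
python3 - <<'E'
from h import *
rem(.5228,.3305,.165,169.8)
im=cam("wrist"); cv2.imwrite("pics/w16.png",im); crop(im,250,40,140,110,5.5,"pics/w16c.png")
rem(.5228,.3305,.165,169.8)
E
```

```text
time: 22.43
tcp_pos: [0.522, 0.3299, 0.1622]
tool_rot: [0.089, 0.996, -0.001, -0.002]
wrist_force: [0.4, 0.5, -1.4]
grip_width: 0.043
shift [-0.7  0.7 -2.8] turn -0.04 | tcp [0.522  0.3299 0.1622] xang 169.76 tilt 0.2 t 22.43 F [ 0.4  0.5 -1.4] w 43.0
shift [-0.3  0.3 -1.6] turn -0.04 | tcp [0.5225 0.3302 0.1634] xang 169.76 tilt 0.11 t 22.48 F [-0.1 -0.7 -1. ] w 42.7
```

View pics/w16c.png

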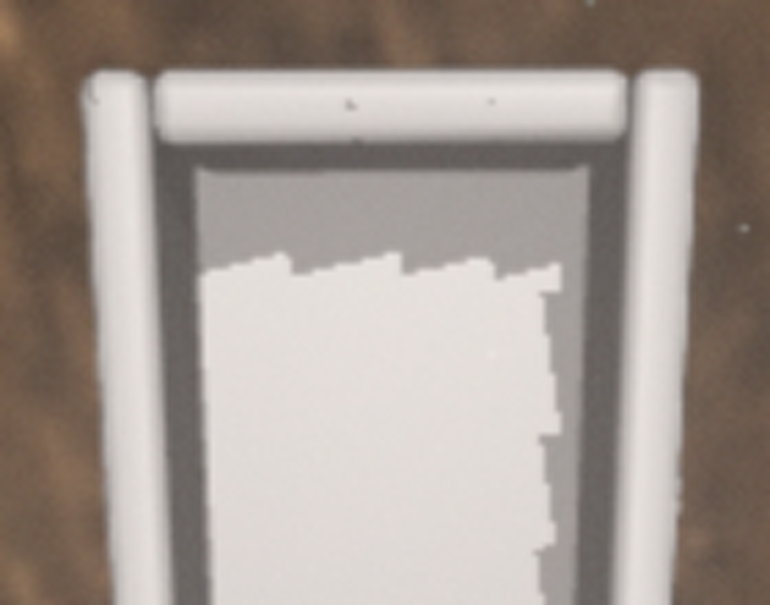

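View pics/w16.png

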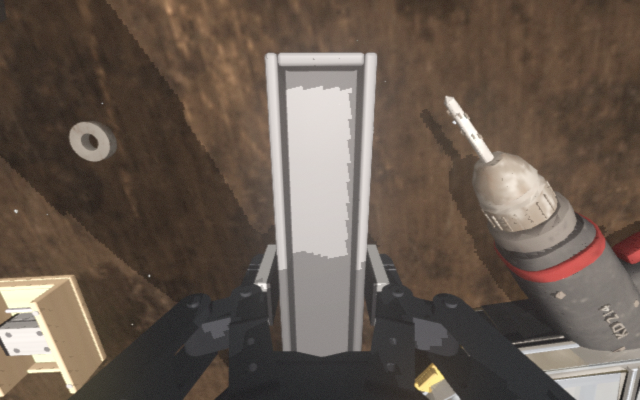

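```bash
python3 - <<'E'
from h import *
im=cam("scene"); cv2.imwrite("pics/s16.png",im); crop(im,150,210,120,120,6,"pics/s16c.png")
im=cam("top"); crop(im,150,160,90,110,6,"pics/t16c.png")
E
```

```text
(no output)
```

View pics/s16c.png

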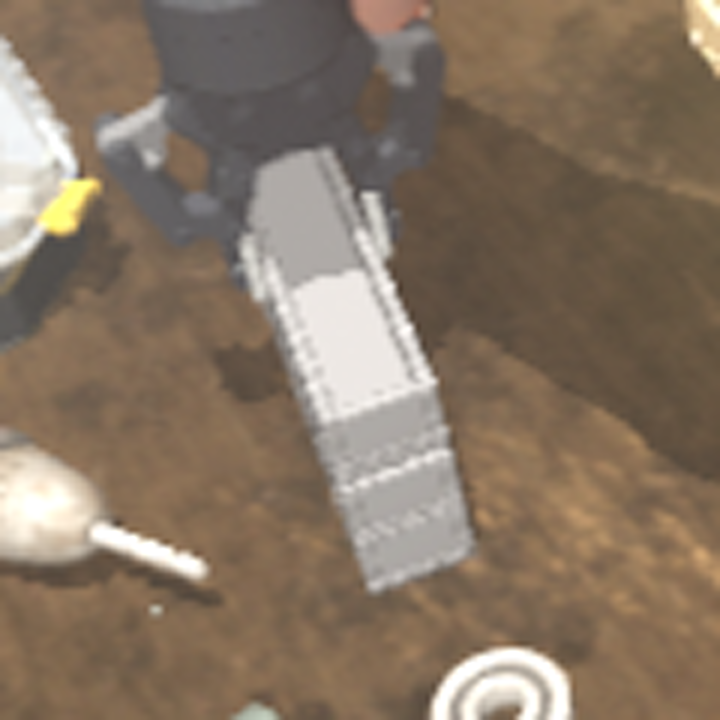

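View pics/t16c.png

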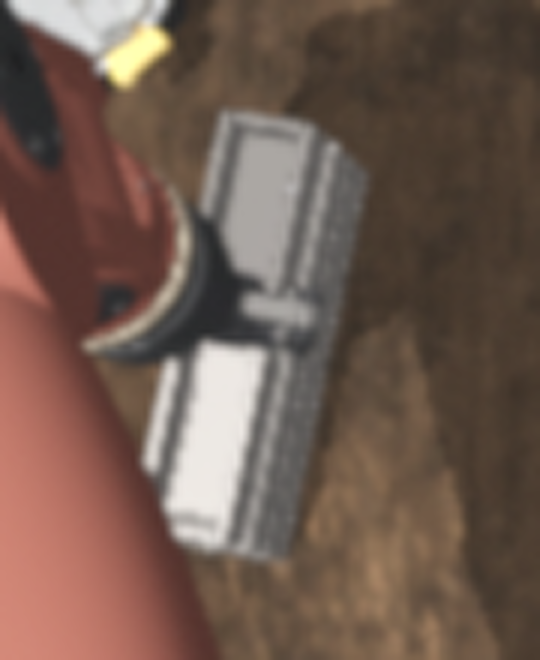

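```bash
python3 - <<'E'
from h import *
P=lambda u,v,z:px("scene",150+(u+.5)/6-.5,210+(v+.5)/6-.5,z)
a,b=P(318,424,.1084),P(437,378,.1084); c,d=P(337,489,.068),P(452,450,.068)
print(a,b,np.linalg.norm(a-b),c,d,np.linalg.norm(c-d))
D=((c+d-a-b)/2)[:2]*1000
t=np.radians(169.8); print("delta world mm",D,"tool x",D@[np.cos(t),np.sin(t)],"tool y",D@[np.sin(t),-np.cos(t)])
E
```

```text
[0.42942654 0.3717747  0.1084    ] [0.42220099 0.32515015 0.1084    ] 0.04718110593368318 [0.43114466 0.3712037  0.068     ] [0.42083669 0.32638937 0.068     ] 0.045984542405588066
delta world mm [0.17690892 0.33410872] tool x -0.11494742602562702 tool y 0.36015620213048327
```

Independent scene-camera check agrees within about 0.4 mm. Lowering gently.

```bash

python3 -m inch '[0,0.2,2,0,0,0,1.5,0,0,0,1,0,0,0,0,0]'
python3 -m inch '[0,0,1,0,0,0,0.7,0,0,0,0,0]'
python3 -m inch '[0,0,0.7,0,0,0,0.5,0,0,0,0,0]'
```

```text
time: 22.92
tcp_pos: [0.5229, 0.3315, 0.1596]
tool_rot: [0.089, 0.996, -0.0, -0.0]
wrist_force: [1.0, -0.2, -2.6]
grip_width: 0.0434
time: 23.17
tcp_pos: [0.5229, 0.3315, 0.1579]
tool_rot: [0.089, 0.996, -0.0, -0.0]
wrist_force: [0.1, 0.7, -2.7]
grip_width: 0.0432
time: 23.42
tcp_pos: [0.5229, 0.3315, 0.1567]
tool_rot: [0.089, 0.996, -0.0, -0.0]
wrist_force: [0.3, -0.4, -2.2]
grip_width: 0.043
```

```bash

python3 -m inch '[0,0,0.6,0,0,0,0.5,0,0,0,0,0]'
python3 -m inch '[0,0,0.5,0,0,0,0,0]'
```

```text
time: 23.67
tcp_pos: [0.5229, 0.3315, 0.1556]
tool_rot: [0.089, 0.996, -0.0, -0.0]
wrist_force: [-0.3, -1.4, -2.2]
grip_width: 0.0433
time: 23.83
tcp_pos: [0.523, 0.3315, 0.1552]
tool_rot: [0.089, 0.996, -0.0, -0.0]
wrist_force: [0.5, 0.3, -1.5]
grip_width: 0.0436
```

```bash

python3 -m inch '[0,0,0.5,0,0,0,0,0]'
python3 -m inch '[0,0,0.4,0,0,0,0,0]'
python3 - <<'E'
from h import *
im=cam("scene"); crop(im,150,210,120,120,6,"pics/s17c.png")
E
```

```text
time: 24.0
tcp_pos: [0.523, 0.3315, 0.155]
tool_rot: [0.089, 0.996, -0.0, 0.0]
wrist_force: [-1.3, -0.9, 0.5]
grip_width: 0.0432
time: 24.17
tcp_pos: [0.523, 0.3315, 0.155]
tool_rot: [0.089, 0.996, -0.0, 0.0]
wrist_force: [-3.3, -1.6, 4.9]
grip_width: 0.043
```

View pics/s17c.png

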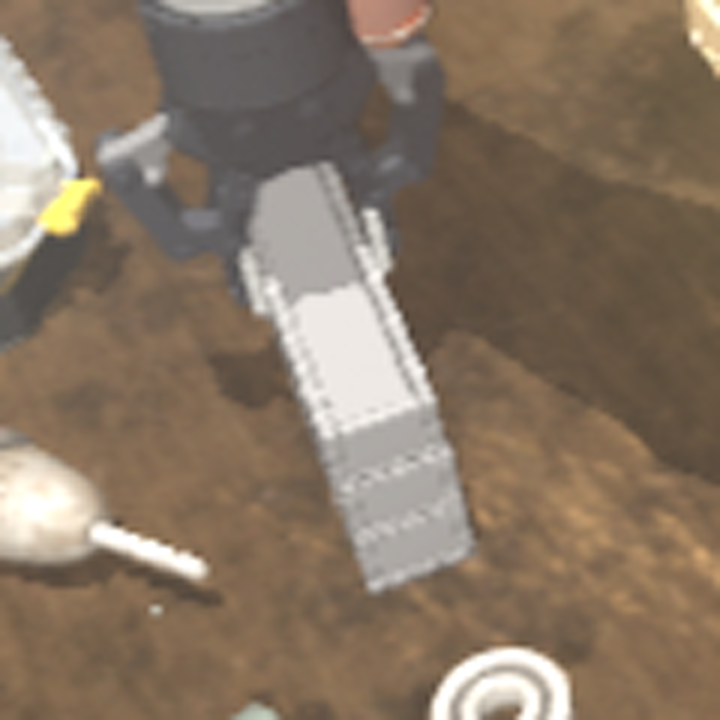

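Contact came at TCP 0.155, the predicted nested height, and the trays line up. Releasing and backing off.

```bash

python3 -m inch '[0,0,-0.4,0,0,0,0,0,0,0,0,0,0,0,0,0,0,0,0,0]' 0.6
python3 -m inch '[0,0,-5,0,0,0,-15,0,0,0,-25,0,0,0,-30,0,0,0,-30,0,0,-25,-20,0,0,-35,0,0,0,0,0,0]'
python3 -m inch '[0,-35,0,0,0,-35,0,0,0,-35,0,0,0,-20,0,0,0,0,0,0,0,0,0,0]'
python3 - <<'E'
from h import *
im=cam("wrist"); cv2.imwrite("pics/w18.png",im)
im=cam("scene"); cv2.imwrite("pics/s18.png",im); crop(im,150,210,120,120,6,"pics/s18c.png")
im=cam("top"); cv2.imwrite("pics/t18.png",im)
E
```

```text
time: 24.63
tcp_pos: [0.523, 0.3315, 0.1546]
tool_rot: [0.089, 0.996, -0.0, -0.0]
wrist_force: [-0.2, 0.3, -0.8]
grip_width: 0.0682
time: 25.3
tcp_pos: [0.5124, 0.2692, 0.2817]
tool_rot: [0.09, 0.996, -0.0, 0.001]
wrist_force: [0.1, -0.5, -0.7]
grip_width: 0.0683
time: 25.8
tcp_pos: [0.4903, 0.1486, 0.2802]
tool_rot: [0.09, 0.996, 0.0, 0.0]
wrist_force: [-0.8, 0.3, -0.3]
grip_width: 0.0686
```

View pics/w18.png

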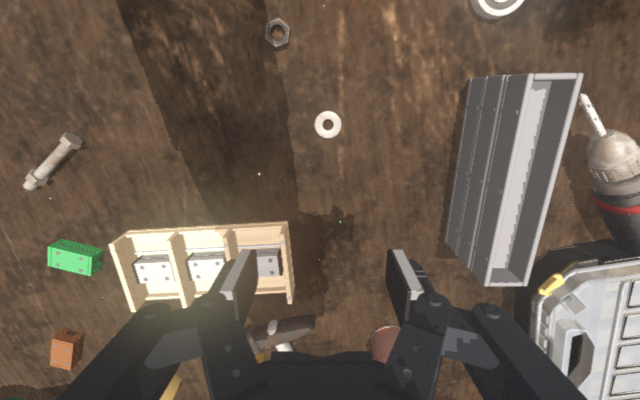

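View pics/s18c.png

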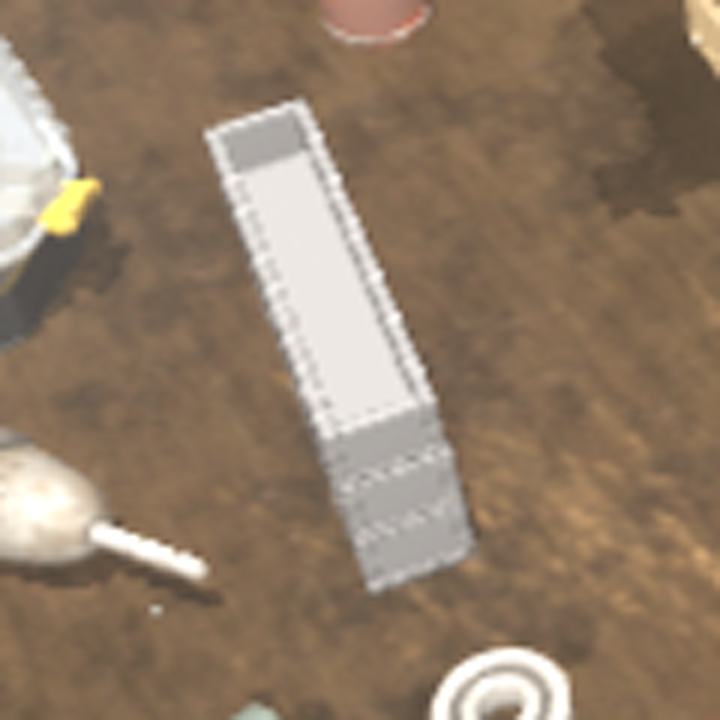

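View pics/t18.png

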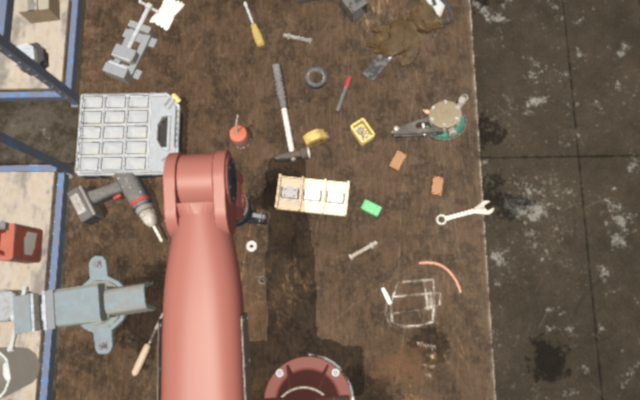

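```bash
python3 - <<'E'
from h import *
im=cv2.imread("pics/w18.png"); a=cv2.resize(im[60:295,435:590],None,fx=2.4,fy=2.4,interpolation=2); b=cv2.resize(im[215:320,100:300],None,fx=2,fy=2,interpolation=2)
o=np.zeros((564,800,3),np.uint8);o[:,:372]=a;o[:210,380:780]=b;cv2.imwrite("pics/f.png",o)
q=np.array([px("wrist",*p,.1) for p in [(534,74),(582,74),(527,286),(490,284)]]); d=q[2]+q[3]-q[0]-q[1]
print(q.mean(0),np.linalg.norm(q[0]-q[3]),np.linalg.norm(q[1]-q[2]),np.linalg.norm(q[0]-q[1]),np.degrees(np.arctan2(d[1],d[0])))
E
```

```text
[0.52202702 0.33497163 0.1       ] 0.1965762609698411 0.1989899342912014 0.03800161890174385 -9.587126514141696
```

View pics/f.png

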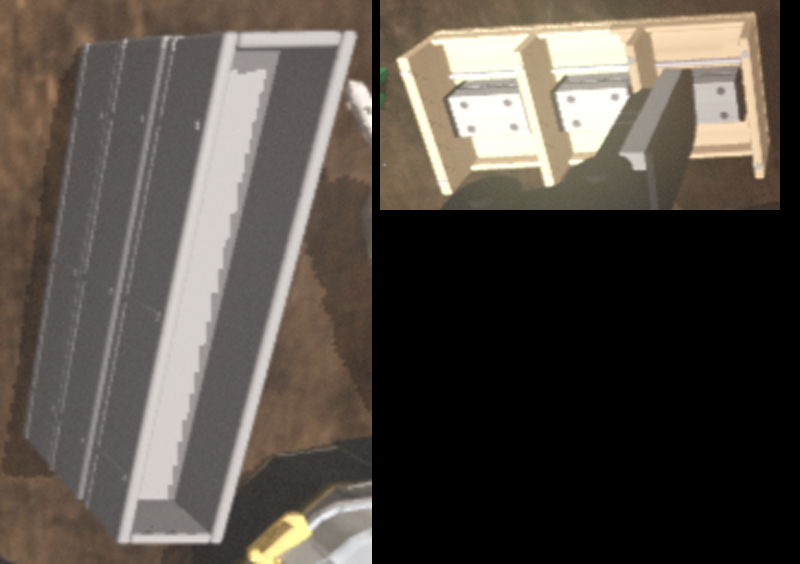

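```bash
python3 - <<'E'
from rig import ticket
print(ticket.close_job())
E
```

```text
the job is handed in; nothing more can be done
None
```

The job is done and handed in at about 26 s on the robot's clock, well inside the 64 s limit.

**Carriage:** I lifted it by its ends from the narrow tray and set it on the clear bench. I then regripped it by its long sides and lowered it into the empty middle pocket. It touched down at the predicted seated height with about 8 N, and the last picture shows all three pockets filled with the carriages flat.

**Tray:** I carried the emptied tray to the stack and lowered it in small steps. It touched at the predicted nested height with about 5 N; resting on the rim would have stopped it 4 mm higher. The last pictures show an even seam and the trays parallel.

**Checks that disagreed:**
- The top camera read 3–5 mm off the wrist camera, so I used the wrist camera.
- For the lengthwise position on the stack, two wrist measurements differed by 1–2 mm. I split the difference, and the scene camera then agreed to within 0.4 mm.
- A thin strip of the lower rim shows on the kit-tray side. The tray sits a millimetre or so sideways, by eye within its ±2 mm play.

The other items on the bench look unmoved in the final images, and the robot was touching nothing at hand-in.

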